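# Nip a plaster mould in a twin-screw press, squared with a matching packing block

## Robot

A 7-joint arm with a two-finger parallel gripper is mounted at the origin on a cart in front of the work surface, level with it; the furniture and walls round the work are solid. World frame = base frame: x ahead of the robot, y to its left, z up, the work surface at z = 0. Lengths are in m, angles in rad, forces in N, time in s.
With the tool pointing down it reaches from about 0.425 to 0.925 m from the base axis. Payload 6.8 kg.
Tool frame: the origin (TCP) lies at the very end of the fingers, on their centre line; the grasp point (between the pads) lies 19 mm behind it; z points along the fingers, x is the direction in which the jaws open and shut, and the axes are right-handed (so a half turn about z gives the same grasp; the last joint's range is limited). The gripper opens to 85 mm and grips with 20 to 120 N. Pads are 22 mm wide; open, the fingers measure 114 mm over their backs; the gripper's body (76 mm by 85 mm) begins 54 mm behind the grasp point. The pads swing forward as they close: fully open they stand 13 mm farther back than shut.
Start: joints at [1.102, 0.477, 0.022, 1.555, -0.011, 1.109, -0.083], TCP at [0.238, -0.632, 0.199] pointing down, gripper open.
Joint ranges: [-2.96, 2.96], [-0.34, 2.1], [-1.41, 1.46], [0.24, 2.44], [-1.37, 4.51], [0.17, 1.92], [-2.96, 2.96]. Speed limits (rad/s): [2.39, 2.39, 3.14, 3.14, 3.14, 3.14, 3.14].

## Interface

Orientations are given as a unit quaternion [w, x, y, z].
In Python, from station import get_obs, read_camera, calibration, hand_in, recognise, outline_of, place_of gives the robot as it stands.
- The arm moves only by the tool move_arm, never from a script. Its argument "steps" is a list of rows, each an object with "fingers": the finger opening in mm, from 0 to 85.4; "translation": the shift along the world's x, y, z in mm, a list of three; "turn": the turn about the world's z in rad. In form: [{"fingers": fingers, "translation": [dx, dy, dz], "turn": turn}, ...]. A call has 1 to 10 rows; each row shifts and turns the commanded pose from where the row before left it; what a row does not reach is not made up. A row lasts 1/8 s, in which the tool goes at most 62.5 mm and 10.7 degrees, less where a joint would pass 70% of its speed; a pose out of reach is approached as far as the arm can. A call with a gripper value outside its range is refused whole. The fingers move at their own pace and stop on an object; "newtons" is the grip in N (left out, the last holds). Time passes only in rows, so rows that do not move let the fingers close. It gives the time, the measured TCP pose, the force and the opening at its end, in the units of the state.
- get_obs(): the state, without advancing time (a new reading comes with each control period).
- read_camera(name): name is "side" or "top" or "wrist"; returns the picture (384x512x3 uint8, blue, green, red); there is no depth.
- calibration(name): a dict with "camera_matrix" (3x3 intrinsics, pixels), "rvec" (rotation vector, rad) and "tvec" (3), from world to camera coordinates, as OpenCV has them. Camera axes: x right, y down, z forward; pixel columns grow to the right and rows downward; lengths in m; the calibration is good to about 2 mm. A picture is of the moment at which its call begins: read the wrist's pose just before it. calibration takes no time and is no camera call; for the wrist camera it gives the pose at the moment of the call.
- hand_in(): hands the job in, once; it reports no verdict.
Trained networks look in the newest picture that a camera, given by its name, has taken for a name from the list of things; names that differ only in an ending like _2 or _b are one class to them, and where a whole thing is asked for, a point or a joint stands for the part that bears it (a point fixed in the world has none). Each returns a list of dicts, best first, with "conf" (0 to 1); they miss things now and then, are a little off and sometimes report something else, mostly with a low value. They report only what shows in the picture. A call takes as long as a camera call.
- recognise(camera, name): "xy" ([column, row] in pixels, amid what is visible of it).
- outline_of(camera, name): "mask" (384x512 bool, what is visible of it) and "xy" ([column, row] in pixels, amid what is visible of it).
- place_of(camera, name): "xy" ([column, row] in pixels: a listed point, or the origin of a listed thing).
The state is a dict: "t": time; "q": joint angles; "joint_vel": joint speeds; "joint_torque": joint torques, N m; "eef_pos": TCP position; "tool_rot": TCP orientation; "contact_force": force on the tool from outside, world axes, zero at the start; "torque": the same for the moment, N m; "gripper_width": opening from 0.0 (shut) to 1.0 (fully open).
Only numpy, scipy, OpenCV 4.12 (cv2) and the standard library are available. Lean on these libraries where they do the work, as an engineer would, in place of code of your own. Each camera call takes 0.05 s, during which the arm holds its last target.

## Task

A closed plaster mould lies in the left bay of the little twin-screw press. So that the beam will not cant, pick the pine packing block that is exactly as thick as the mould, lay it in the empty right bay with its far end up to the back stop, then wind the beam down with the two bar knobs (clockwise lowers), turn and turn about and no more than a quarter turn at a time so that the beam stays level all the way. Finish with the beam level and both mould and block nipped snugly, not hard: about an eighth of a turn past first touch at each knob.

Things in the scene. Friction and masses are not known exactly. Their poses are not given: they have to be found in the camera images.
- press: Table-top press, fixed. Plywood bed, top 22 mm above the table, from x = -120 to +56 mm, 350 mm wide. Origin: on the table below the beam's middle; x points to the back of the press, y to its left along the beam. Upright screws 12 mm thick at x = 0, y = +145 and -145 mm; sprung guide post, 25 mm wide, at x = y = 0; the bays lie left and right of it.
- bed_free_bay (a point): Point on the bed's top in the empty right bay (press x = -35, y = -75, z = 22 mm), axes as the press: the middle of the block's underside comes here when its long side runs along x and its far end is at the back stop, a strip 10 mm high, front face at press x = +35 mm. The block then sticks out 85 mm in front of the beam and can be held there.
- knob_left_grip (a point): Middle of the left bar knob's bar, on its screw's axis; bar 60 mm long, 14 mm wide, 20 mm high, this point half-way up, 23 mm above the beam's top. x runs along the bar and turns with it; z is up. The knob sinks with the beam's end. The screw's end, 11 mm thick, is flush with the bar's top at first and about 8 mm above it at the end.
- knob_right_grip (a point): The same for the right knob.
- knob_left (a joint): Angle of the left knob, rad. Grows clockwise seen from above; each rad lowers the beam's left end by 3 mm. At 0 the bar lies along the press's x and the rubber face is 35 mm above the bed. Starts at 0 to 0.25, stops at 4.2; 0.1 N m friction, stays where left. With the beam level, a 28 mm thing is touched at 2.33 rad; 0.4 to 0.9 rad more is a snug nip.
- knob_right (a joint): The same for the right knob and the beam's right end.
- beam_left_end (a point): On the beam below the left knob, level with the underside of its two rubber faces (one over each bay, 72 mm long, squeezed 1 mm per 6 N, 4 mm at most).
- beam_right_end (a point): The same point below the right knob, 290 mm from the left one. With one end about 6 mm lower than the other the beam would bind: keep well below that.
- beam_mid (a point): Middle of the beam between the screws, level with the underside of the rubber faces; axes as the press when level. The beam, 40 (x) x 336 (y) mm, is 20 mm thick; its top lies 26 mm above this point, 83 mm above the table at first.
- mould_centre (a point): Centre of the closed two-part plaster mould, white, 120 (x) x 64 (y) x 28 mm, lying in the left bay of the press under the beam, about at the back stop. It stays there.
- block_thin_centre (a point): centre of a bare pale pine packing block, 140 x 45 x 20 mm (long along its own x, 20 mm thick), lying flat on the table; the three blocks differ only in thickness. Too thin for the mould.
- block_mid_centre (a point): centre of a bare pale pine packing block, 140 x 45 x 28 mm (long along its own x, 28 mm thick), lying flat on the table; the three blocks differ only in thickness. As thick as the mould.
- block_thick_centre (a point): centre of a bare pale pine packing block, 140 x 45 x 38 mm (long along its own x, 38 mm thick), lying flat on the table; the three blocks differ only in thickness. Thicker than the press's opening.

How it is judged:
By the outcome, as a careful person would: the job done as asked, in the order asked, and still so for the second after the job is handed in, with the robot touching nothing.
It also fails if it takes over 72 s, if anything falls off the work surface, if the arm or the gripper's body presses on something with over 40 N, if the wrist force passes 120 N, or if a joint passes its speed limit or range.

## Working session

There is one attempt and no reset: what is moved stays moved. The work goes in short steps, Python scripts to look and compute and a tool call to move; the robot and the scene stay as the last step left them, time stands still between calls to the robot, and variables do not carry over. Pictures are saved under pics/ and viewed, and the job is handed in when it is done.

Besides the shell and the picture viewer there is one more tool, called after "Emit:" as name(argument=value, ...), one argument or row to a line, values as JSON. move_arm: Moves the arm, as the interface text tells. Its arguments: {"type":"object","properties":{"steps":{"type":"array"},"newtons":{"type":"number"}},"required":["steps"]}

```bash
ls; mkdir -p pics
python3 - <<'E'
from station import *
import cv2
o=get_obs();print(o)
for n in ["side","top","wrist"]:
    im=read_camera(n);cv2.imwrite(f"pics/{n}0.png",im)
    c=calibration(n);print(n,c)
E
```

```text
pics
{'t': 0.0, 'q': array([ 1.1019017 ,  0.47779916,  0.02230621,  1.55647002, -0.01150327,
        1.10931264, -0.08310852]), 'joint_vel': array([ 0.00024227, -0.00142785,  0.00052575, -0.00035898,  0.00073925,
       -0.00034799,  0.00235826]), 'joint_torque': array([ 8.20385485e-04, -5.96439207e+01,  1.60770804e+00, -2.81196213e+01,
        1.23272126e-02,  9.26942274e-03,  3.08589608e-05]), 'eef_pos': array([ 0.23805283, -0.63091595,  0.19821792]), 'tool_rot': array([-4.78692066e-04,  8.22512977e-01, -5.68745582e-01, -7.98283413e-04]), 'contact_force': array([-0.40828816, -0.28632745, -0.29674842]), 'torque': array([ 0.03061449,  0.00713934, -0.05283685]), 'gripper_width': 1.002906306599714}
side {'camera_matrix': array([[350.64534609,   0.        , 256.04717023],
       [  0.        , 350.64534609, 194.43704219],
       [  0.        ,   0.        ,   1.        ]]), 'rvec': array([ 0.53666974, -2.39412287,  1.57012222]), 'tvec': array([0.46624339, 0.15674872, 0.9156029 ])}
top {'camera_matrix': array([[420.38659708,   0.        , 256.56081537],
       [  0.        , 420.38659708, 188.73233271],
       [  0.        ,   0.        ,   1.        ]]), 'rvec': array([ 2.02453597, -2.2052188 ,  0.21582422]), 'tvec': array([0.02711168, 0.53271047, 1.05818691])}
wrist {'camera_matrix': array([[276.48292268,   0.        , 254.65777019],
       [  0.        , 276.48292268, 195.8212538 ],
       [  0.        ,   0.        ,   1.        ]]), 'rvec': array([-2.34870178,  1.62291024,  0.27576382]), 'tvec': array([-0.67489542, -0.04398399,  0.38136842])}
```

View pics/side0.png

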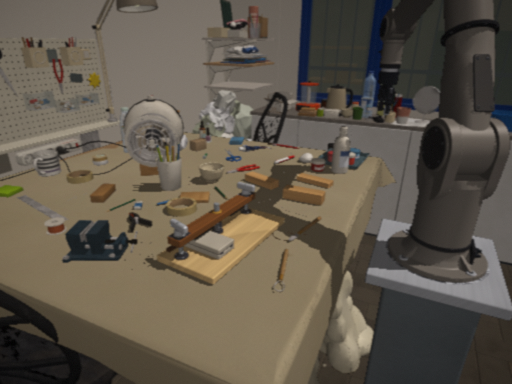

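View pics/top0.png

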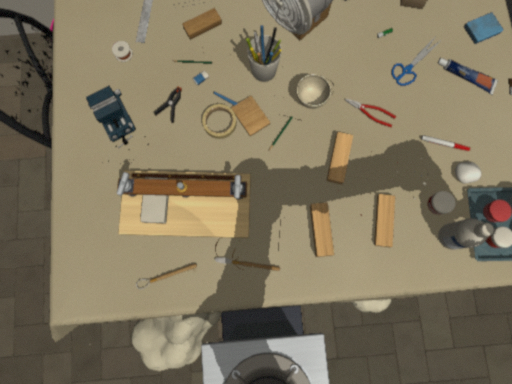

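View pics/wrist0.png

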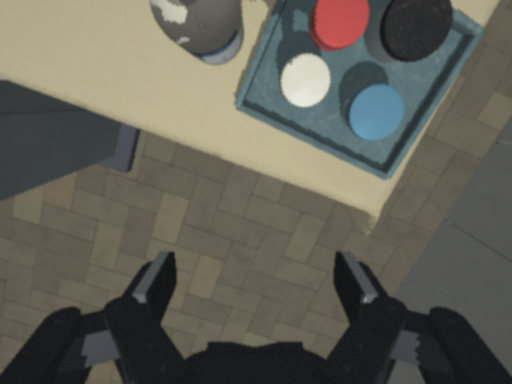

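```bash
cat > h.py <<'E'
import numpy as np,cv2
from station import *
def cam(n):
    c=calibration(n);R,_=cv2.Rodrigues(np.array(c['rvec']));return np.array(c['camera_matrix']),R,np.array(c['tvec']).ravel()
def px2w(n,xy,z,C=None):
    K,R,t=C or cam(n);d=R.T@np.linalg.solve(K,[xy[0],xy[1],1.]);o=-R.T@t
    return o+d*(z-o[2])/d[2]
def w2px(n,p,C=None):
    K,R,t=C or cam(n);q=K@(R@np.array(p)+t);return q[:2]/q[2]
def tri(obs):
    A=[];b=[]
    for (C,xy) in obs:
        K,R,t=C;d=R.T@np.linalg.solve(K,[xy[0],xy[1],1.]);d/=np.linalg.norm(d);o=-R.T@t
        P=np.eye(3)-np.outer(d,d);A.append(P);b.append(P@o)
    x=np.linalg.lstsq(np.vstack(A),np.hstack(b),rcond=None)[0]
    return x
E
python3 - <<'E'
from h import *
import cv2
names=["press","bed_free_bay","knob_left_grip","knob_right_grip","beam_left_end","beam_right_end","beam_mid","mould_centre","block_thin_centre","block_mid_centre","block_thick_centre"]
P={}
for n in ["top","side"]:
    read_camera(n)
    for m in names:
        r=place_of(n,m); print(n,m,[(round(float(d['conf']),2),np.round(d['xy'],1).tolist()) for d in r[:4]])
        if r:P[n,m]=r[0]['xy']
for m in names:
    if ("top",m) in P and ("side",m) in P: print(m,tri([(cam(n),P[n,m]) for n in("top","side")]).round(4))
print(get_obs()['t'])
im=read_camera("top");cv2.imwrite("pics/topz1.png",cv2.resize(im[115:275,100:260],None,fx=3.7,fy=3.7,interpolation=cv2.INTER_CUBIC))
cv2.imwrite("pics/topz2.png",cv2.resize(im[115:275,290:420],None,fx=3.7,fy=3.7,interpolation=cv2.INTER_CUBIC))
im=read_camera("side");cv2.imwrite("pics/sidez1.png",cv2.resize(im[160:290,140:350],None,fx=3.7,fy=3.7,interpolation=cv2.INTER_CUBIC))
E
```

```text
top press [(0.55, [187.7, 194.1])]
top bed_free_bay [(0.91, [213.6, 207.3]), (0.22, [179.7, 189.8])]
top knob_left_grip [(0.7, [122.4, 179.7]), (0.45, [384.2, 219.6])]
top knob_right_grip [(0.53, [241.5, 181.7])]
top beam_left_end [(0.92, [129.5, 186.1])]
top beam_right_end []
top beam_mid [(0.8, [180.7, 187.4])]
top mould_centre [(0.93, [155.7, 200.4]), (0.57, [326.2, 227.5])]
top block_thin_centre [(0.95, [383.4, 221.2])]
top block_mid_centre [(0.94, [339.0, 157.8])]
top block_thick_centre [(0.83, [324.0, 229.6])]
side press [(0.75, [216.2, 236.5]), (0.43, [205.1, 245.1])]
side bed_free_bay [(0.59, [246.8, 222.2])]
side knob_left_grip [(0.66, [178.1, 225.4])]
side knob_right_grip [(0.67, [245.1, 185.9])]
side beam_left_end [(0.61, [176.2, 240.7])]
side beam_right_end [(0.74, [248.3, 201.2])]
side beam_mid [(0.62, [217.0, 216.7])]
side mould_centre [(0.84, [207.6, 244.8])]
side block_thin_centre [(0.78, [313.8, 182.2])]
side block_mid_centre [(0.63, [260.6, 183.2])]
side block_thick_centre [(0.96, [302.4, 195.7])]
press [0.5498 0.1742 0.0038]
bed_free_bay [0.4974 0.1005 0.0273]
knob_left_grip [0.5729 0.3177 0.1062]
knob_right_grip [0.5441 0.0184 0.1019]
beam_left_end [0.5728 0.3178 0.0618]
beam_mid [0.5495 0.1784 0.0696]
mould_centre [0.5307 0.2554 0.0284]
block_thin_centre [ 0.4266 -0.3549  0.0016]
block_mid_centre [ 0.6134 -0.2576 -0.0007]
block_thick_centre [ 0.4183 -0.1893  0.0108]
1.35
```

View pics/topz1.png

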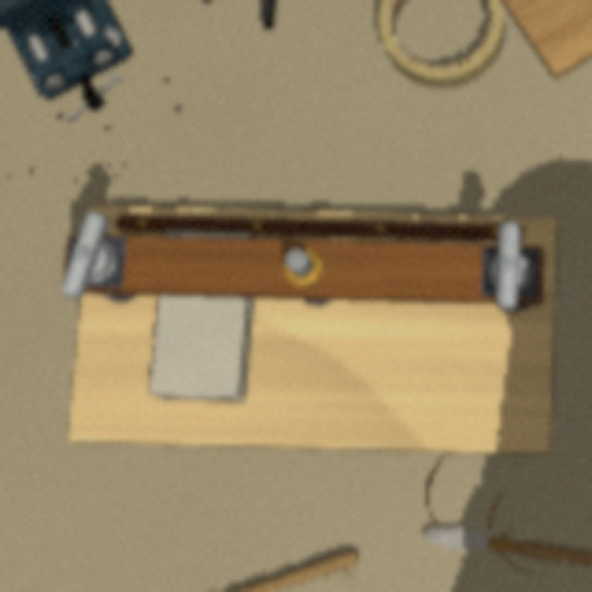

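View pics/topz2.png

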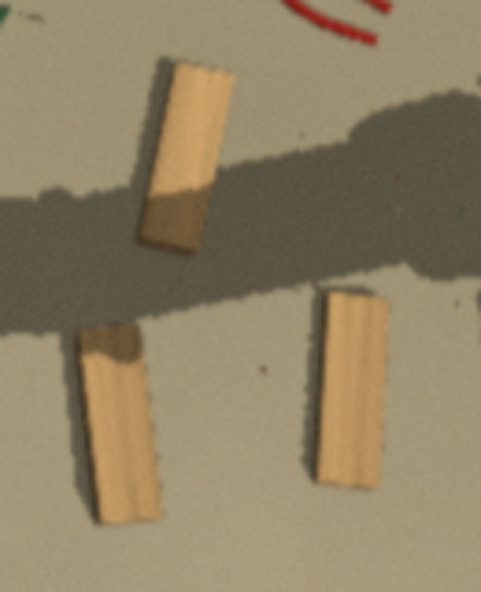

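View pics/sidez1.png

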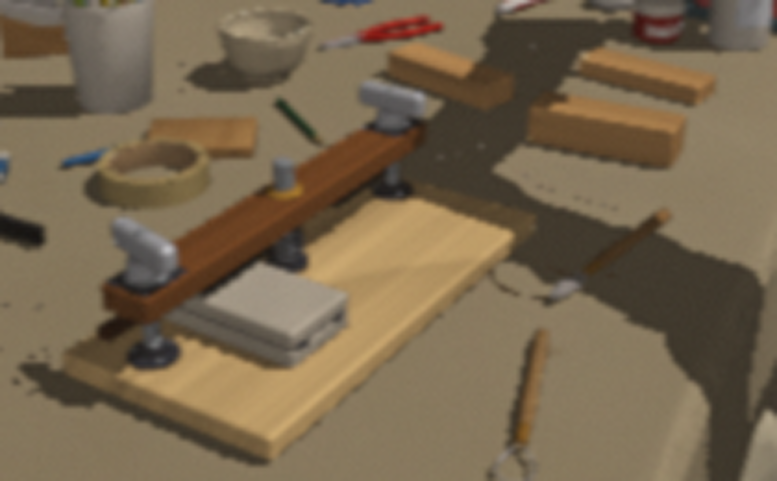

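Run:
```python
from h import *
import cv2
C=cam("top")
im=read_camera("top")
for m,z in [("block_mid_centre",.028),("block_thick_centre",.038),("block_thin_centre",.02)]:
    r=outline_of("top",m)
    if not r: print("none");continue
    d=r[0];ys,xs=np.nonzero(d['mask'])
    W=np.array([px2w("top",(x,y),z,C)[:2] for x,y in zip(xs,ys)])
    rc=cv2.minAreaRect((W*1000).astype(np.float32)); print(m,d['conf'],rc,len(xs))
r=outline_of("top","press")
for p in [(118.9,233.9),(248.4,236.9),(250,173.9)]: print(px2w("top",p,.022,C).round(4))
```

```text
block_mid_centre 0.57 ((606.483154296875, -252.72198486328125), (47.81544494628906, 145.52664184570312), 71.39595031738281) 880
block_thick_centre 0.92 ((413.6317443847656, -178.69427490234375), (138.36000061035156, 48.57584762573242), 0.7719509601593018) 947
block_thin_centre 0.68 ((426.0592041015625, -352.81707763671875), (48.90598678588867, 140.8319091796875), 78.60929870605469) 949
[0.4485 0.3577 0.022 ]
[0.4111 0.0139 0.022 ]
[ 0.5824 -0.0044  0.022 ]
```

Emit:
move_arm(
  steps=[
    {"fingers": 70, "translation": [0, 0, 50], "turn": 0.17},
    {"fingers": 70, "translation": [10, 20, 40], "turn": 0.17},
    {"fingers": 70, "translation": [25, 30, 0], "turn": 0.17},
    {"fingers": 70, "translation": [30, 40, 0], "turn": 0.17},
    {"fingers": 70, "translation": [30, 40, 0], "turn": 0.17},
    {"fingers": 70, "translation": [30, 40, 0], "turn": 0.17},
    {"fingers": 70, "translation": [30, 40, 0], "turn": 0.17},
    {"fingers": 70, "translation": [30, 40, 0], "turn": 0.17},
    {"fingers": 70, "translation": [30, 40, 0], "turn": 0.17},
    {"fingers": 70, "translation": [30, 40, 0], "turn": 0.17},
  ],
  newtons=40,
)

```text
t: 2.95
eef_pos: [0.4841, -0.3003, 0.2895]
tool_rot: [0.0, 0.969, 0.245, 0.0]
contact_force: [0.3, 0.1, 0.2]
gripper_width: 0.823
```

Emit:
move_arm(
  steps=[
    {"fingers": 70, "translation": [30, 40, 0], "turn": 0.17},
    {"fingers": 70, "translation": [25, 25, -30], "turn": 0.17},
    {"fingers": 70, "translation": [15, 0, -30], "turn": 0.17},
    {"fingers": 70, "translation": [0, 0, -30], "turn": 0.17},
    {"fingers": 70, "translation": [0, 0, 0], "turn": 0.07},
  ],
)

```text
t: 3.58
eef_pos: [0.5516, -0.2362, 0.1963]
tool_rot: [-0.002, 0.813, 0.582, -0.001]
contact_force: [0.7, -0.3, 0.9]
gripper_width: 0.818
```

```bash
cat >> h.py <<'E'
def yaw():
    q=get_obs()['tool_rot'];w,x,y,z=q;return np.arctan2(2*(x*y+w*z),1-2*(y*y+z*z))
E
python3 - <<'E'
from h import *
o=get_obs();print(o['t'],o['eef_pos'].round(4),yaw(),o['q'].round(2),o['gripper_width'])
im=read_camera("wrist");cv2.imwrite("pics/w1.png",im)
K,R,t=cam("wrist");print(-R.T@t)
print(place_of("wrist","block_mid_centre"))
C=cam("wrist")
for r in outline_of("wrist","block_mid_centre"):
    ys,xs=np.nonzero(r['mask']);W=np.array([px2w("wrist",(x,y),.028,C)[:2] for x,y in zip(xs,ys)])
    print(r['conf'],r['xy'],cv2.minAreaRect((W*1000).astype(np.float32)))
E
```

```text
3.575 [ 0.5516 -0.2362  0.1963] 1.2435991553240995 [ 0.76  0.42 -0.6   1.71  0.26  1.1   1.32] 0.8184071819718863
[ 0.4722819  -0.21058458  0.37295526]
[{'xy': [253.5, 213.1], 'conf': 0.58}]
0.81 [251.8, 210.3] ((611.5745239257812, -257.7772216796875), (47.189857482910156, 146.42330932617188), 72.19940185546875)
```

View pics/w1.png

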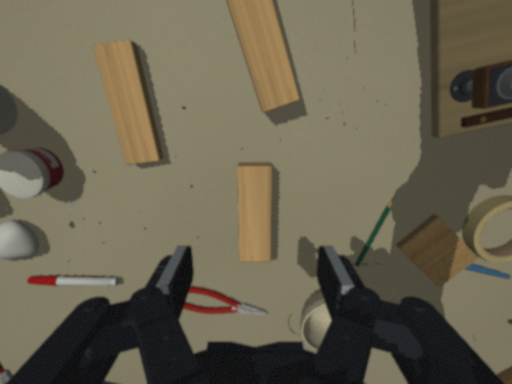

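Emit:
move_arm(
  steps=[
    {"fingers": 70, "translation": [20, -7, -45], "turn": 0},
    {"fingers": 70, "translation": [0, 0, -60], "turn": 0},
    {"fingers": 70, "translation": [0, 0, -50], "turn": 0},
    {"fingers": 70, "translation": [0, 0, -26], "turn": 0},
    {"fingers": 70, "translation": [0, 0, -10], "turn": 0},
  ],
)

```text
t: 4.35
eef_pos: [0.5727, -0.2435, 0.0071]
tool_rot: [-0.001, 0.814, 0.581, -0.001]
contact_force: [0.6, -0.3, 0.1]
gripper_width: 0.823
```

Run:
```python
from h import *
o=get_obs();print(o['t'],o['eef_pos'].round(4),yaw(),o['contact_force'])
im=read_camera("wrist");cv2.imwrite("pics/w2.png",im)
```

```text
4.35 [ 0.5727 -0.2435  0.0071] 1.2386982735226955 [ 0.60142121 -0.33351658  0.12493937]
```

View pics/w2.png

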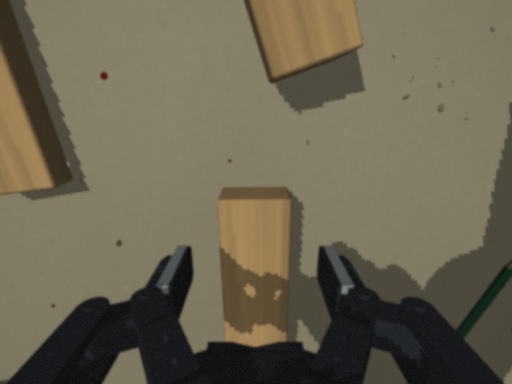

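Emit:
move_arm(
  steps=[
    {"fingers": 35, "translation": [0, 0, -1], "turn": 0},
    {"fingers": 35, "translation": [0, 0, 0], "turn": 0},
    {"fingers": 35, "translation": [0, 0, 0], "turn": 0},
    {"fingers": 35, "translation": [0, 0, 0], "turn": 0},
    {"fingers": 35, "translation": [0, 0, 0], "turn": 0},
  ],
  newtons=50,
)

```text
t: 5.03
eef_pos: [0.5734, -0.2436, 0.0074]
tool_rot: [0.0, 0.814, 0.581, 0.0]
contact_force: [-0.2, -0.6, 0.3]
gripper_width: 0.408
```

Run:
```python
from h import *
o=get_obs();print(o['t'],o['eef_pos'].round(4),yaw(),o['gripper_width'])
im=read_camera("wrist");cv2.imwrite("pics/w3.png",im)
# near top edge
a=px2w("wrist",(255,199),.028);b=px2w("wrist",(255,187),.0)
print(a,b)
y=yaw()-np.pi/2;u=np.array([np.cos(y),np.sin(y)])
print((a[:2]-o['eef_pos'][:2])@u,(b[:2]-o['eef_pos'][:2])@u, w2px("wrist",o['eef_pos']))
```

```text
5.025 [ 0.5734 -0.2436  0.0074] 1.2398802706002106 0.4077784442719163
[ 0.54541158 -0.23489962  0.028     ] [ 5.46610968e-01 -2.35273525e-01 -2.77555756e-17]
-0.029301737079533367 -0.028045935039261467 [256.11321428 228.53885106]
```

View pics/w3.png

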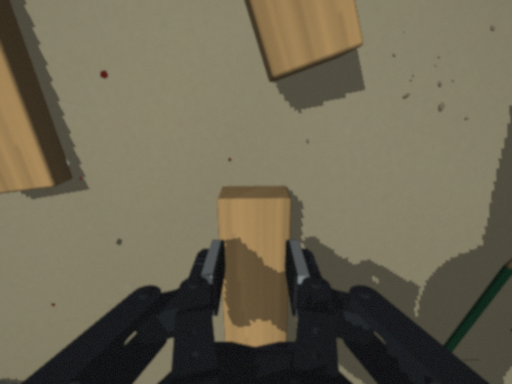

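Run:
```python
from h import *
C=cam("wrist");print(-C[1].T@C[2])
for z in(0.028,0.02,0.038): print(z,np.linalg.norm(px2w("wrist",(220,199),z,C)-px2w("wrist",(290.5,199),z,C)))
```

```text
[ 0.49286718 -0.21710127  0.1824016 ]
0.028 0.04183209852962053
0.02 0.04399954227944861
0.038 0.03912279384233546
```

Emit:
move_arm(
  steps=[
    {"fingers": 0, "translation": [0, 0, 0], "turn": 0},
    {"fingers": 0, "translation": [0, 0, 0], "turn": 0},
  ],
)

```text
t: 5.32
eef_pos: [0.5733, -0.2435, 0.0071]
tool_rot: [-0.0, 0.814, 0.581, -0.0]
contact_force: [0.5, -0.4, 0.5]
gripper_width: 0.008
```

Run:
```python
from h import *
for n in ["wrist","top","side"]: cv2.imwrite(f"pics/{n}4.png",read_camera(n))
im=cv2.imread("pics/side4.png");cv2.imwrite("pics/side4z.png",cv2.resize(im[110:240,200:380],None,fx=4,fy=4))
```

```text
(no output)
```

View pics/wrist4.png

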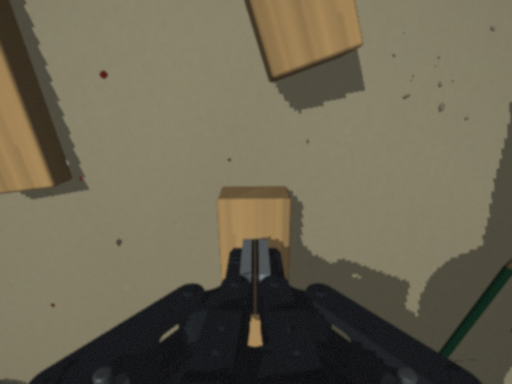

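View pics/side4z.png

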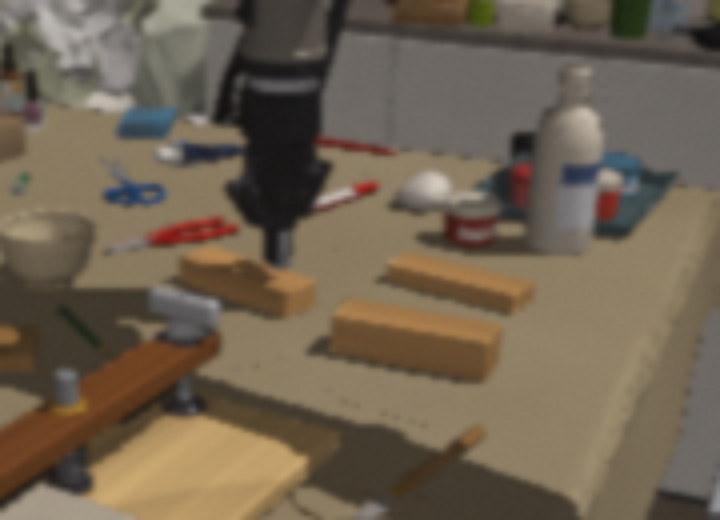

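```bash
python3 - <<'E'
from h import *
o=get_obs();p=o['eef_pos'];print(p,o['tool_rot'],o['q'])
for n in("side","top","wrist"):
    for dz in (0,.019,.03,.05):
        print(n,dz,w2px(n,p+[0,0,dz]).round(1))
# tip in side pic px
tip=(200+278/4,110+262/4);print(tip)
C=cam("wrist");print("opt axis",C[1][2], 'R',C[1].round(3))
print(tri([(cam("side"),tip),(C,(256,242))]))
E
python3 -c "
import cv2
im=cv2.imread('pics/top4.png');cv2.imwrite('pics/top4z.png',cv2.resize(im[110:240,270:400],None,fx=4.5,fy=4.5))"
```

```text
[ 0.5732829  -0.24352108  0.00716046] [-5.42766860e-05  8.13882471e-01  5.81029535e-01 -1.57486390e-05] [ 0.66484005  0.6752038  -0.49849526  1.79306832  0.43653447  0.78484285
  1.18417481]
side 0 [268.9 184.3]
side 0.019 [269.  179.6]
side 0.03 [269.1 176.9]
side 0.05 [269.2 171.9]
top 0 [336.2 171.1]
top 0.019 [337.4 169.5]
top 0.03 [338.2 168.5]
top 0.05 [339.5 166.6]
wrist 0 [256.2 228.3]
wrist 0.019 [256.3 241.5]
wrist 0.03 [256.4 250.4]
wrist 0.05 [256.6 269.9]
(269.5, 175.5)
opt axis [ 0.30944872 -0.1060009  -0.94498958] R [[ 0.324  0.946  0.   ]
 [ 0.894 -0.307  0.327]
 [ 0.309 -0.106 -0.945]]
[ 0.56783009 -0.24055334  0.04326664]
```

View pics/top4z.png

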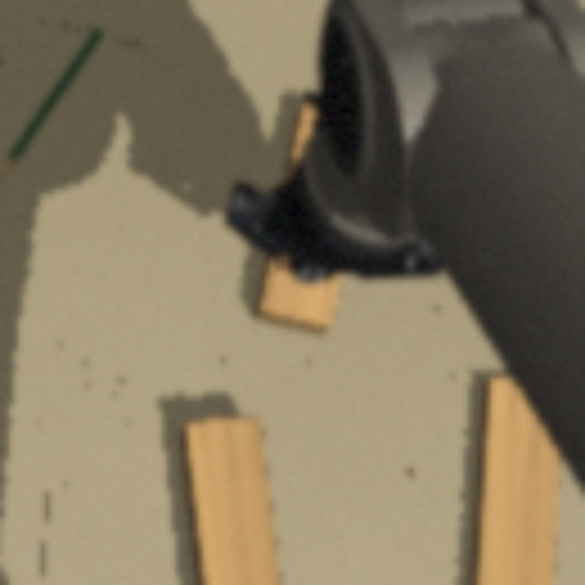

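Emit:
move_arm(
  steps=[
    {"fingers": 70, "translation": [0, 0, 4], "turn": 0},
    {"fingers": 70, "translation": [0, 0, 0], "turn": 0},
    {"fingers": 70, "translation": [0, 0, 0], "turn": 0},
    {"fingers": 70, "translation": [0, 0, 0], "turn": 0},
    {"fingers": 70, "translation": [0, 0, 0], "turn": 0},
    {"fingers": 70, "translation": [0, 0, -5], "turn": 0},
    {"fingers": 70, "translation": [0, 0, -4], "turn": 0},
  ],
)

```text
t: 6.35
eef_pos: [0.5731, -0.2435, 0.0017]
tool_rot: [-0.0, 0.814, 0.581, -0.0]
contact_force: [-0.4, -0.8, -0.8]
gripper_width: 0.821
```

Emit:
move_arm(
  steps=[
    {"fingers": 70, "translation": [0, 0, -4], "turn": 0},
    {"fingers": 70, "translation": [0, 0, 0], "turn": 0},
  ],
)

```text
t: 6.6
eef_pos: [0.5729, -0.2434, -0.0023]
tool_rot: [-0.0, 0.814, 0.581, -0.0]
contact_force: [0.2, 0.2, -0.8]
gripper_width: 0.818
```

Emit:
move_arm(
  steps=[
    {"fingers": 70, "translation": [0, 0, -4], "turn": 0},
    {"fingers": 70, "translation": [0, 0, -4], "turn": 0},
  ],
)

```text
t: 6.85
eef_pos: [0.5734, -0.2436, -0.01]
tool_rot: [0.0, 0.814, 0.581, 0.0]
contact_force: [0.1, 0.5, 0.3]
gripper_width: 0.826
```

Run:
```python
from h import *
for n in ["wrist","side"]: cv2.imwrite(f"pics/{n}5.png",read_camera(n))
im=cv2.imread("pics/side5.png");cv2.imwrite("pics/side5z.png",cv2.resize(im[130:220,230:330],None,fx=6,fy=6,interpolation=cv2.INTER_CUBIC))
o=get_obs();print(o['eef_pos'],o['contact_force'])
```

```text
[ 0.57289591 -0.2434526  -0.01036297] [ 0.94857901 -0.7031213  -0.33090093]
```

View pics/side5z.png

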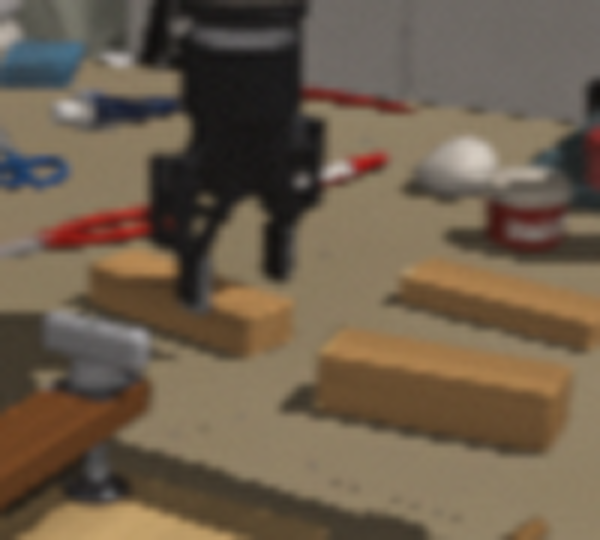

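View pics/wrist5.png

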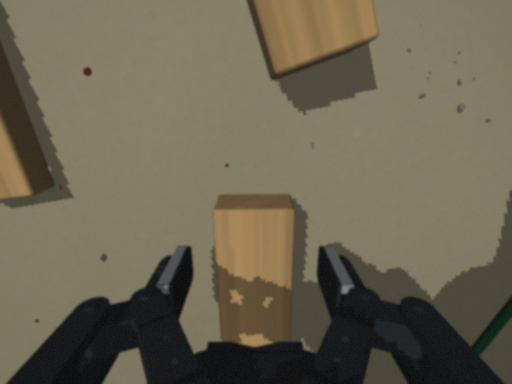

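Emit:
move_arm(
  steps=[
    {"fingers": 56, "translation": [0, 0, -4], "turn": 0},
    {"fingers": 56, "translation": [0, 0, -3], "turn": 0},
    {"fingers": 56, "translation": [0, 0, 0], "turn": 0},
  ],
)

```text
t: 7.32
eef_pos: [0.5731, -0.2435, -0.0171]
tool_rot: [-0.0, 0.814, 0.581, -0.0]
contact_force: [-0.1, 0.1, -0.3]
gripper_width: 0.661
```

Emit:
move_arm(
  steps=[
    {"fingers": 35, "translation": [0, 0, 0], "turn": 0},
    {"fingers": 35, "translation": [0, 0, 0], "turn": 0},
    {"fingers": 35, "translation": [0, 0, 0], "turn": 0},
  ],
)

```text
t: 7.7
eef_pos: [0.5736, -0.2435, -0.0165]
tool_rot: [0.0, 0.814, 0.581, 0.0]
contact_force: [-1.2, 0.1, 2.0]
gripper_width: 0.509
```

Run:
```python
from h import *
for n in ["wrist","side"]: cv2.imwrite(f"pics/{n}6.png",read_camera(n))
im=cv2.imread("pics/side6.png");a=cv2.resize(im[130:220,230:330],None,fx=4,fy=4,interpolation=cv2.INTER_CUBIC)
b=cv2.imread("pics/wrist6.png");b=b[:360,100:480]
cv2.imwrite("pics/c6.png",np.hstack([a,b]))
```

```text
(no output)
```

View pics/c6.png

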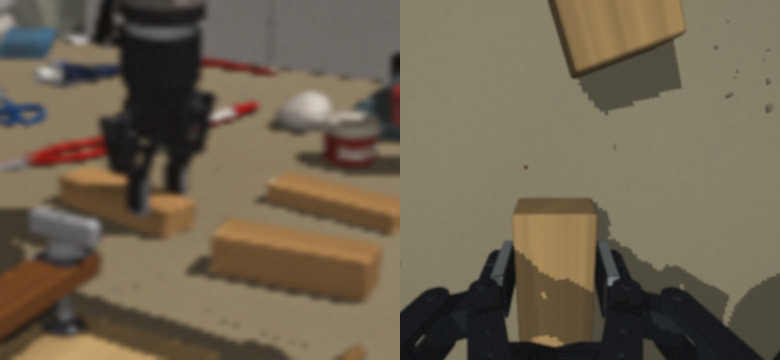

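Emit:
move_arm(
  steps=[
    {"fingers": 60, "translation": [0, 0, 0], "turn": 0},
    {"fingers": 60, "translation": [0, 0, 0], "turn": 0},
    {"fingers": 60, "translation": [16, -5.5, 0], "turn": 0},
    {"fingers": 60, "translation": [17, -5.5, 0], "turn": 0},
    {"fingers": 35, "translation": [0, 0, 0], "turn": 0},
    {"fingers": 35, "translation": [0, 0, 0], "turn": 0},
    {"fingers": 35, "translation": [0, 0, 0], "turn": 0},
    {"fingers": 35, "translation": [0, 0, 0], "turn": 0},
  ],
)

```text
t: 8.8
eef_pos: [0.6062, -0.2545, -0.0165]
tool_rot: [0.0, 0.814, 0.581, 0.0]
contact_force: [0.0, 0.9, 3.3]
gripper_width: 0.509
```

Run:
```python
from h import *
o=get_obs();print(o['eef_pos'].round(4),yaw())
b=read_camera("wrist");cv2.imwrite("pics/w7.png",b)
```

```text
[ 0.6062 -0.2545 -0.0165] 1.2400855528804184
```

View pics/w7.png

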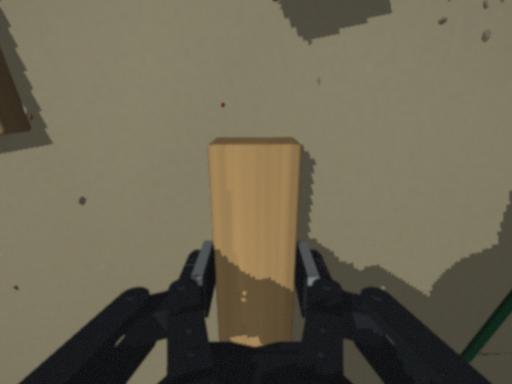

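Emit:
move_arm(
  steps=[
    {"fingers": 35, "translation": [0, 0, 30], "turn": 0},
    {"fingers": 35, "translation": [0, 0, 30], "turn": 0},
    {"fingers": 35, "translation": [-42, 44, 0], "turn": 0.056},
    {"fingers": 35, "translation": [-42, 44, 0], "turn": 0.056},
    {"fingers": 35, "translation": [-42, 44, 0], "turn": 0.056},
    {"fingers": 35, "translation": [-42, 42, 0], "turn": 0.056},
    {"fingers": 35, "translation": [0, 50, 0], "turn": 0},
    {"fingers": 35, "translation": [0, 50, 0], "turn": 0},
    {"fingers": 35, "translation": [0, 50, 0], "turn": 0},
    {"fingers": 35, "translation": [0, 40, 0], "turn": 0},
  ],
)

```text
t: 10.1
eef_pos: [0.437, 0.1109, 0.0429]
tool_rot: [-0.0, 0.743, 0.669, -0.001]
contact_force: [0.4, 0.1, -0.9]
gripper_width: 0.509
```

Run:
```python
from h import *
o=get_obs();print(o['t'],o['eef_pos'].round(4),yaw(),o['q'].round(2),o['contact_force'].round(1))
for n in("wrist","side","top"):
    cv2.imwrite(f"pics/{n}8.png",read_camera(n))
a=cv2.resize(cv2.imread("pics/side8.png")[150:290,140:340],None,fx=3.8,fy=3.8,interpolation=cv2.INTER_CUBIC);cv2.imwrite("pics/s8z.png",a)
a=cv2.resize(cv2.imread("pics/top8.png")[125:275,105:275],None,fx=3.8,fy=3.8,interpolation=cv2.INTER_CUBIC);cv2.imwrite("pics/t8z.png",a)
```

```text
10.1 [0.437  0.1109 0.0429] 1.465129520700914 [ 0.19  0.43 -0.68  2.17  0.43  0.68  0.67] [ 0.4  0.1 -0.9]
```

View pics/wrist8.png

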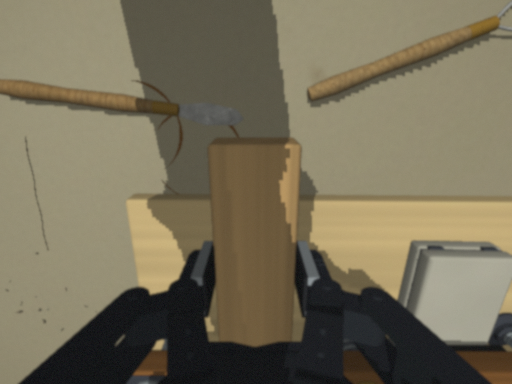

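View pics/s8z.png

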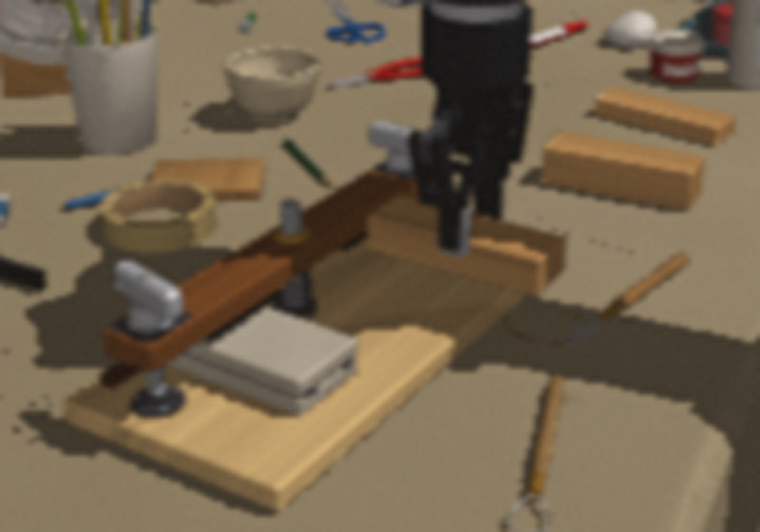

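View pics/t8z.png

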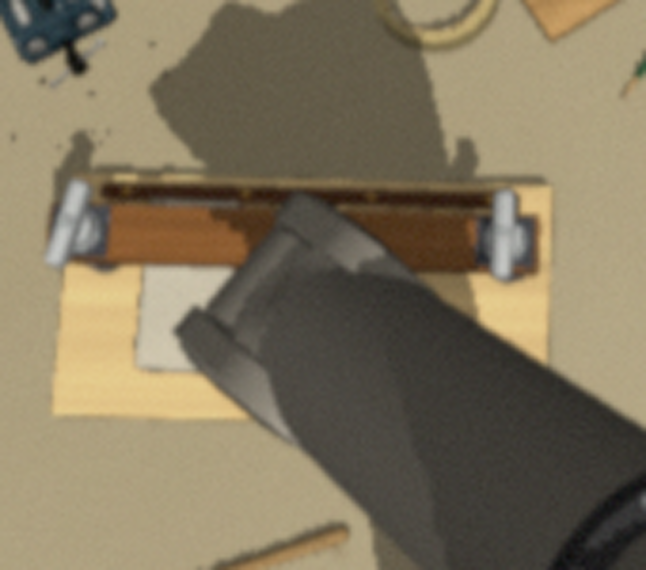

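```bash
cat >> h.py <<'E'
TH=-0.107;P0=np.array([.549,.173])
def pw(x,y,z): # press mm -> world
    c,s=np.cos(TH),np.sin(TH);x,y,z=x/1e3,y/1e3,z/1e3
    return np.array([P0[0]+c*x-s*y,P0[1]+s*x+c*y,z])
def box(im,n,x0,x1,y0,y1,z0,z1,col,C=None,sc=1,off=(0,0)):
    C=C or cam(n);v=[[pw(x,y,z) for x in(x0,x1)] for y in(y0,y1) for z in(z0,z1)]
    f=lambda p:tuple(np.round((w2px(n,p,C)-off)*sc).astype(int).tolist())
    pts={(i,j,k):f(pw((x0,x1)[i],(y0,y1)[j],(z0,z1)[k])) for i in(0,1) for j in(0,1) for k in(0,1)}
    for a in pts:
        for b in pts:
            if a<b and sum(p!=q for p,q in zip(a,b))==1: cv2.line(im,pts[a],pts[b],col,1)
E
python3 - <<'E'
from h import *
for n,(r0,r1,c0,c1) in {"side":(150,290,140,340),"top":(125,275,105,275)}.items():
    im=cv2.imread(f"pics/{n}8.png");a=cv2.resize(im[r0:r1,c0:c1],None,fx=3.8,fy=3.8,interpolation=cv2.INTER_CUBIC)
    k=dict(sc=3.8,off=(c0,r0))
    box(a,n,-120,56,-175,175,0,22,(0,255,0),**k)
    box(a,n,-20,20,-168,168,63,83,(0,0,255),**k)
    for gx in(-25,): box(a,n,gx-140,gx,-97.5,-52.5,60,88,(255,0,0),**k)
    cv2.imwrite(f"pics/ov8{n}.png",a)
E
```

```text
(no output)
```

View pics/ov8side.png

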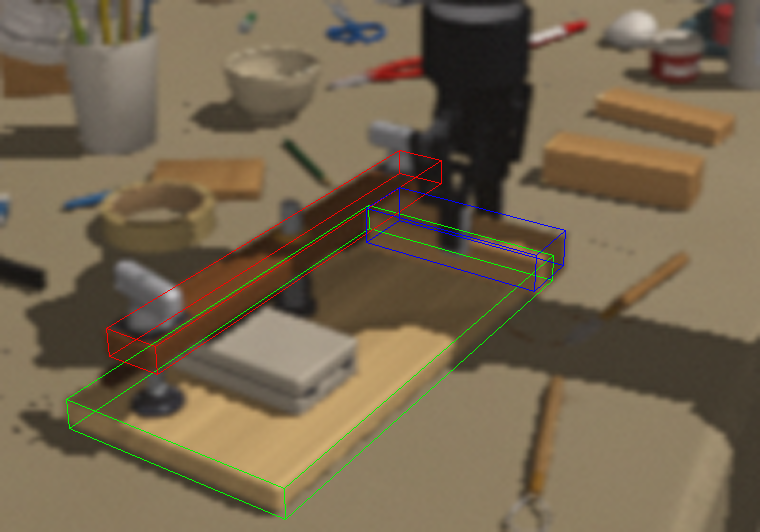

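View pics/ov8top.png

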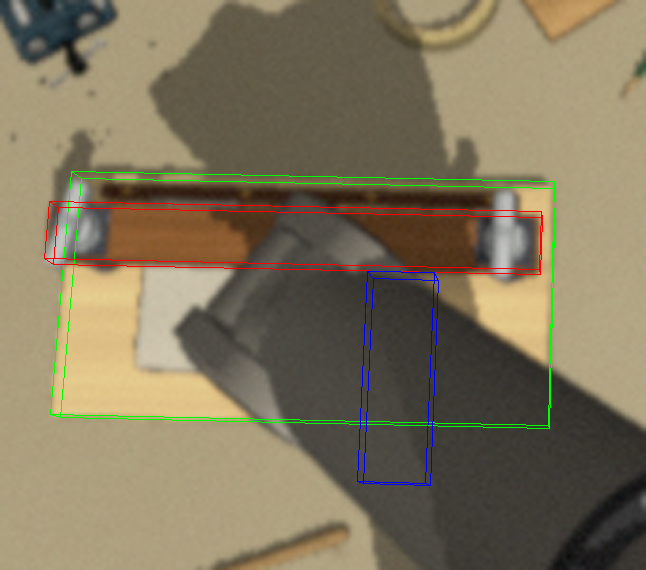

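Emit:
move_arm(
  steps=[
    {"fingers": 35, "translation": [0, 0, -20], "turn": 0},
    {"fingers": 35, "translation": [0, 0, -10], "turn": 0},
    {"fingers": 35, "translation": [0, 0, -4], "turn": 0},
    {"fingers": 35, "translation": [0, 0, 0], "turn": 0},
  ],
)

```text
t: 10.75
eef_pos: [0.4381, 0.1089, 0.0091]
tool_rot: [-0.0, 0.744, 0.668, -0.0]
contact_force: [0.7, 0.4, -1.8]
gripper_width: 0.508
```

Emit:
move_arm(
  steps=[
    {"fingers": 35, "translation": [0, 0, -1.5], "turn": 0},
    {"fingers": 35, "translation": [0, 0, -1], "turn": 0},
  ],
)

```text
t: 11.0
eef_pos: [0.4386, 0.1095, 0.007]
tool_rot: [0.0, 0.744, 0.668, 0.0]
contact_force: [-0.4, 0.0, -1.0]
gripper_width: 0.509
```

Emit:
move_arm(
  steps=[
    {"fingers": 35, "translation": [0, 0, -1], "turn": 0},
    {"fingers": 35, "translation": [0, 0, -1], "turn": 0},
    {"fingers": 35, "translation": [0, 0, 0], "turn": 0},
  ],
)

```text
t: 11.38
eef_pos: [0.4384, 0.1095, 0.0053]
tool_rot: [0.0, 0.744, 0.668, -0.0]
contact_force: [-2.4, -2.0, 9.4]
gripper_width: 0.51
```

Emit:
move_arm(
  steps=[
    {"fingers": 35, "translation": [0, 0, 3], "turn": 0},
    {"fingers": 35, "translation": [10, -1, 0], "turn": 0},
    {"fingers": 35, "translation": [10, -1, 0], "turn": 0},
  ],
)

```text
t: 11.75
eef_pos: [0.4593, 0.1073, 0.0077]
tool_rot: [0.0, 0.744, 0.668, 0.0]
contact_force: [0.4, -0.2, -1.4]
gripper_width: 0.511
```

Run:
```python
from h import *
for n,(r0,r1,c0,c1) in {"side":(150,290,140,340)}.items():
    im=read_camera(n);a=cv2.resize(im[r0:r1,c0:c1],None,fx=3.8,fy=3.8,interpolation=cv2.INTER_CUBIC)
    cv2.imwrite(f"pics/s9.png",a)
cv2.imwrite("pics/w9.png",read_camera("wrist"))
```

```text
(no output)
```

View pics/s9.png

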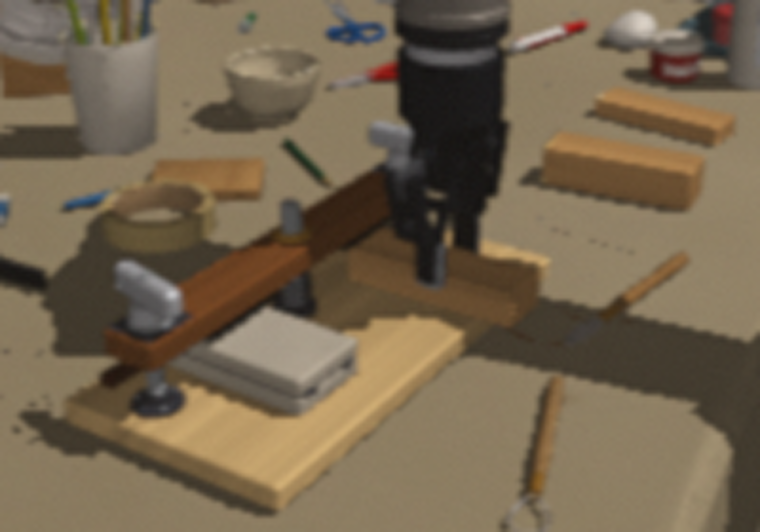

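View pics/w9.png

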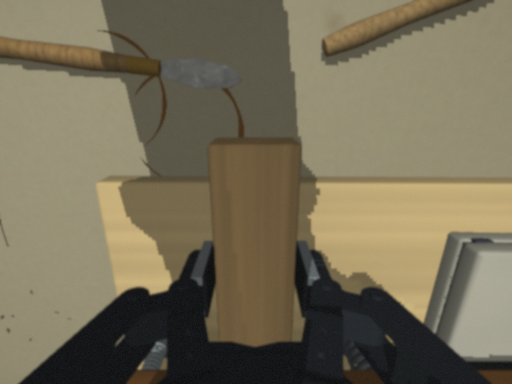

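Emit:
move_arm(
  steps=[
    {"fingers": 35, "translation": [10, -1.1, 0], "turn": 0},
    {"fingers": 35, "translation": [10, -1.1, 0], "turn": 0},
    {"fingers": 35, "translation": [0, 0, -1.8], "turn": 0},
    {"fingers": 35, "translation": [0, 0, 0], "turn": 0},
  ],
)

```text
t: 12.35
eef_pos: [0.4779, 0.1052, 0.0057]
tool_rot: [-0.0, 0.744, 0.668, -0.0]
contact_force: [-0.3, 1.2, -1.5]
gripper_width: 0.511
```

Emit:
move_arm(
  steps=[
    {"fingers": 58, "translation": [0, 0, -0.5], "turn": 0},
    {"fingers": 58, "translation": [0, 0, 0], "turn": 0},
    {"fingers": 58, "translation": [0, 0, 0], "turn": 0},
    {"fingers": 58, "translation": [-17, 1.8, 0], "turn": 0},
    {"fingers": 58, "translation": [-17, 1.8, 0], "turn": 0},
    {"fingers": 35, "translation": [0, 0, 0], "turn": 0},
    {"fingers": 35, "translation": [0, 0, 0], "turn": 0},
    {"fingers": 35, "translation": [0, 0, 0], "turn": 0},
    {"fingers": 35, "translation": [0, 0, 0], "turn": 0},
  ],
)

```text
t: 13.48
eef_pos: [0.4443, 0.1089, 0.0055]
tool_rot: [0.0, 0.744, 0.668, -0.0]
contact_force: [-2.8, 0.8, 5.0]
gripper_width: 0.507
```

Run:
```python
from h import *
o=get_obs();print(o['t'],o['eef_pos'].round(4),yaw(),o['contact_force'].round(1),o['gripper_width'])
for n,(r0,r1,c0,c1) in {"side":(150,290,140,340)}.items():
    im=read_camera(n);a=cv2.resize(im[r0:r1,c0:c1],None,fx=3.8,fy=3.8,interpolation=cv2.INTER_CUBIC)
    cv2.imwrite(f"pics/s10.png",a)
cv2.imwrite("pics/w10.png",read_camera("wrist"))
```

```text
13.475 [0.4443 0.1089 0.0055] 1.4639204167688702 [-2.8  0.8  5. ] 0.5072776919405203
```

View pics/w10.png

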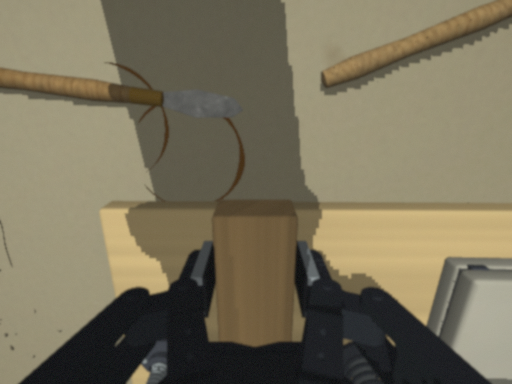

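View pics/s10.png

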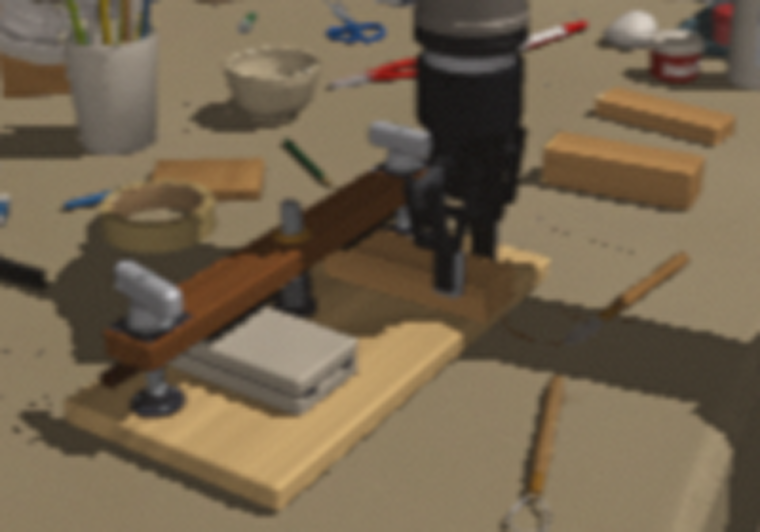

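Emit:
move_arm(
  steps=[
    {"fingers": 35, "translation": [0, 0, 1], "turn": 0},
    {"fingers": 35, "translation": [7, -0.8, 0], "turn": 0},
    {"fingers": 35, "translation": [6, -0.6, 0], "turn": 0},
    {"fingers": 35, "translation": [0, 0, 0], "turn": 0},
  ],
)

```text
t: 14.08
eef_pos: [0.4582, 0.1074, 0.0064]
tool_rot: [0.0, 0.744, 0.668, 0.0]
contact_force: [-0.4, 0.3, -1.4]
gripper_width: 0.512
```

Run:
```python
from h import *
o=get_obs();print(o['t'],o['eef_pos'].round(4),yaw())
im=read_camera("wrist");cv2.imwrite("pics/w11.png",im)
cv2.imwrite("pics/w11z.png",cv2.resize(im[150:300,60:360],None,fx=2.6,fy=2.6,interpolation=cv2.INTER_CUBIC))
```

```text
14.075 [0.4582 0.1074 0.0064] 1.4631315892943364
```

View pics/w11z.png

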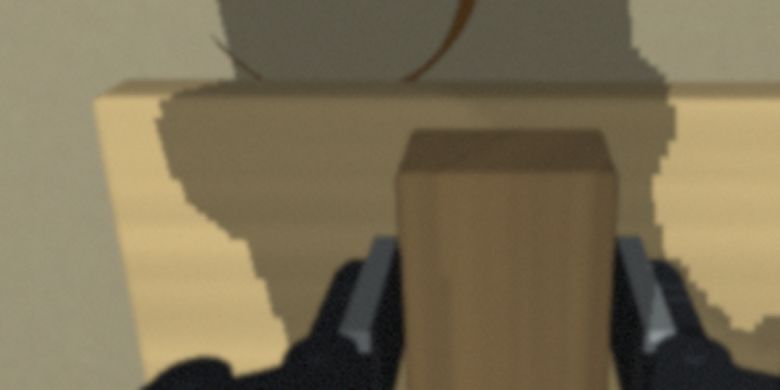

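Emit:
move_arm(
  steps=[
    {"fingers": 35, "translation": [3.2, 1.5, 0], "turn": 0},
    {"fingers": 35, "translation": [2, -0.2, 0], "turn": 0},
    {"fingers": 35, "translation": [0, 0, 0], "turn": 0},
  ],
)

```text
t: 14.5
eef_pos: [0.4626, 0.1088, 0.0064]
tool_rot: [0.0, 0.744, 0.668, 0.0]
contact_force: [-0.5, 0.1, -1.8]
gripper_width: 0.51
```

Emit:
move_arm(
  steps=[
    {"fingers": 35, "translation": [2, -0.2, 0], "turn": 0},
    {"fingers": 35, "translation": [0, 0, 0], "turn": 0},
  ],
)

```text
t: 14.75
eef_pos: [0.4646, 0.1085, 0.0064]
tool_rot: [0.0, 0.744, 0.668, 0.0]
contact_force: [-0.2, -0.4, -1.7]
gripper_width: 0.506
```

Emit:
move_arm(
  steps=[
    {"fingers": 35, "translation": [2, -0.2, 0], "turn": 0},
    {"fingers": 35, "translation": [0, 0, 0], "turn": 0},
  ],
)

```text
t: 15.0
eef_pos: [0.4666, 0.1083, 0.0064]
tool_rot: [-0.0, 0.744, 0.668, 0.0]
contact_force: [-0.6, -0.2, -0.6]
gripper_width: 0.513
```

Emit:
move_arm(
  steps=[
    {"fingers": 35, "translation": [2, -0.2, 0], "turn": 0},
    {"fingers": 35, "translation": [0, 0, 0], "turn": 0},
  ],
)

```text
t: 15.25
eef_pos: [0.4667, 0.1082, 0.006]
tool_rot: [-0.001, 0.744, 0.669, -0.001]
contact_force: [-5.2, 0.5, -0.2]
gripper_width: 0.507
```

Emit:
move_arm(
  steps=[
    {"fingers": 35, "translation": [-1, 0, -0.8], "turn": 0},
    {"fingers": 60, "translation": [0, 0, 0], "turn": 0},
    {"fingers": 60, "translation": [0, 0, 0], "turn": 0},
    {"fingers": 60, "translation": [0, 0, 0], "turn": 0},
    {"fingers": 60, "translation": [0, 0, 50], "turn": 0},
    {"fingers": 60, "translation": [0, 0, 50], "turn": 0},
    {"fingers": 50, "translation": [0, 0, 50], "turn": 0},
    {"fingers": 50, "translation": [30, -40, 0], "turn": 0},
    {"fingers": 50, "translation": [30, -40, 0], "turn": 0},
    {"fingers": 50, "translation": [0, 0, 0], "turn": 0},
  ],
)

```text
t: 16.5
eef_pos: [0.5295, 0.0238, 0.1554]
tool_rot: [0.001, 0.746, 0.666, 0.0]
contact_force: [-0.8, 0.7, -0.7]
gripper_width: 0.586
```

Run:
```python
from h import *
o=get_obs();print(o['t'],o['eef_pos'].round(4),yaw(),o['q'].round(2))
im=read_camera("wrist");cv2.imwrite("pics/w12.png",im)
s=read_camera("side");cv2.imwrite("pics/s12.png",cv2.resize(s[150:290,140:340],None,fx=3.8,fy=3.8,interpolation=cv2.INTER_CUBIC))
print(place_of("wrist","knob_right_grip"))
C=cam("top");print(px2w("top",(237.1,186.6),.116,C),px2w("top",(105+70/3.8,125+225/3.8),.116,C),pw(0,-145,0),pw(0,145,0))
```

```text
16.5 [0.5295 0.0238 0.1554] 1.4567172470637093 [ 0.42  0.37 -0.72  1.91  0.3   0.96  1.02]
[{'xy': [262.2, 210.6], 'conf': 0.78}]
[0.53001359 0.03023374 0.116     ] [0.56058319 0.3134953  0.116     ] [0.53351459 0.02882926 0.        ] [0.56448541 0.31717074 0.        ]
```

View pics/w12.png

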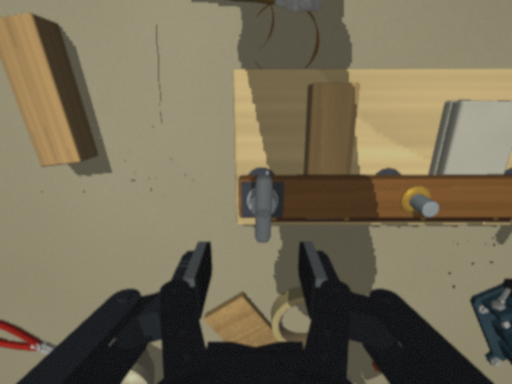

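View pics/s12.png

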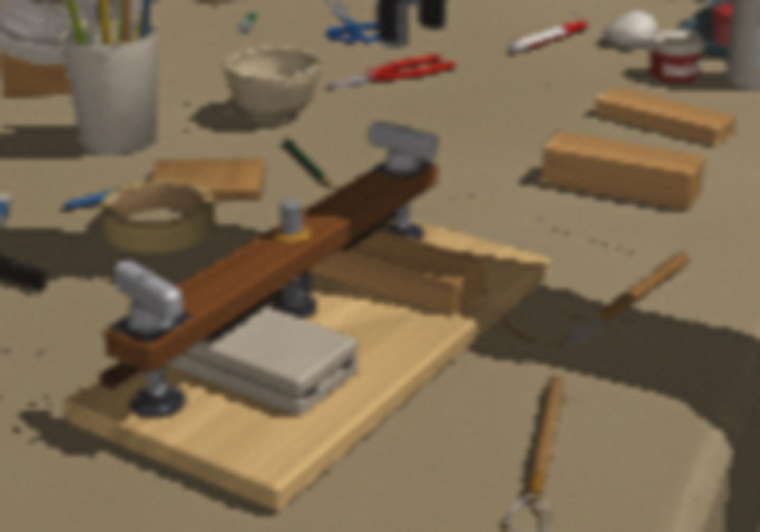

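```bash
cat >> h.py <<'E'
def wcam(b=.02):
    K,R,t=cam("wrist");o=-R.T@t+[0,0,b];return K,R,-R@o
E
python3 - <<'E'
from h import *
C=wcam();im=read_camera("wrist")
for nm,xy,z in [("knob",(262.2,210.6),.106),("knobtop",(263,205),.116),("bed corner FR",(235,70),.022),("blk nearL",(355,82),.05),("blk nearR",(307,82),.05),("post top",(426,209),.1)]:
    w=px2w("wrist",xy,z,C);w0=px2w("wrist",xy,z)
    d=w[:2]-P0;c,s=np.cos(TH),np.sin(TH)
    print(nm,w.round(4),w0.round(4),'press',(np.array([c*d[0]+s*d[1],-s*d[0]+c*d[1]])*1e3).round(1))
C=cam("top")
for a in [(80,185),(55,262),(502,195),(504,276)]: 
    print(px2w("top",(105+a[0]/3.8,125+a[1]/3.8),.116,C))
E
```

```text
knob [0.5423 0.0335 0.106 ] [0.534  0.0342 0.106 ] press [   8.2 -139.4]
knobtop [0.5328 0.0349 0.116 ] [0.525  0.0355 0.116 ] press [  -1.3 -139. ]
bed corner FR [0.4095 0.019  0.022 ] [0.4113 0.0203 0.022 ] press [-122.3 -168. ]
blk nearL [0.436  0.1393 0.05  ] [0.4362 0.1328 0.05  ] press [-108.7  -45.6]
blk nearR [0.4309 0.0912 0.05  ] [0.4315 0.0879 0.05  ] press [-108.7  -94. ]
post top [0.56   0.1925 0.1   ] [0.5503 0.1806 0.1   ] press [ 8.8 20.6]
[0.58716086 0.30629695 0.116     ]
[0.53656242 0.32385455 0.116     ]
[0.55630498 0.02823094 0.116     ]
[0.50198691 0.03103013 0.116     ]
```

Emit:
move_arm(
  steps=[
    {"fingers": 45, "translation": [7.5, 10, -35], "turn": 0},
    {"fingers": 45, "translation": [0, 0, -35], "turn": 0},
    {"fingers": 45, "translation": [0, 0, -12], "turn": 0},
    {"fingers": 45, "translation": [0, 0, 0], "turn": 0},
  ],
)

```text
t: 17.2
eef_pos: [0.5344, 0.0388, 0.0735]
tool_rot: [-0.0, 0.743, 0.669, -0.0]
contact_force: [0.3, 0.9, 0.4]
gripper_width: 0.527
```

Run:
```python
from h import *
o=get_obs();print(o['t'],o['eef_pos'].round(4),yaw(),o['contact_force'])
im=read_camera("wrist");cv2.imwrite("pics/w13.png",im)
s=read_camera("side");cv2.imwrite("pics/s13.png",cv2.resize(s[150:250,180:300],None,fx=5,fy=5,interpolation=cv2.INTER_CUBIC))
```

```text
17.2 [0.5344 0.0388 0.0735] 1.4652835603773675 [0.27600228 0.90016244 0.38507751]
```

View pics/w13.png

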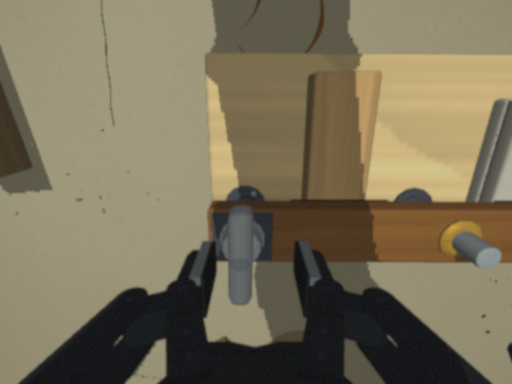

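View pics/s13.png

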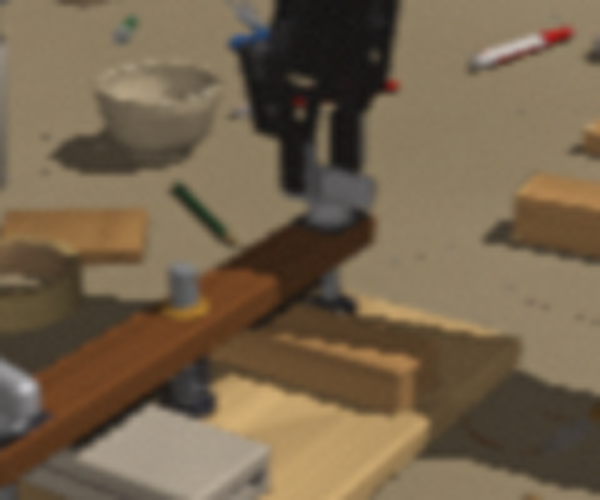

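Emit:
move_arm(
  steps=[
    {"fingers": 45, "translation": [-1, -8.5, -4], "turn": 0},
    {"fingers": 0, "translation": [0, 0, 0], "turn": 0},
    {"fingers": 0, "translation": [0, 0, 0], "turn": 0},
    {"fingers": 0, "translation": [0, 0, 0], "turn": 0},
    {"fingers": 0, "translation": [0, 0, 0], "turn": 0},
  ],
  newtons=40,
)

```text
t: 17.92
eef_pos: [0.5342, 0.0299, 0.0698]
tool_rot: [0.0, 0.744, 0.668, 0.0]
contact_force: [0.4, 0.8, 0.2]
gripper_width: 0.149
```

Run:
```python
from h import *
o=get_obs();print(o['t'],o['eef_pos'].round(4),yaw(),o['contact_force'].round(1),o['torque'].round(2),o['gripper_width'])
im=read_camera("wrist")
s=read_camera("side");s=cv2.resize(s[150:250,180:300],None,fx=3.6,fy=3.6,interpolation=cv2.INTER_CUBIC)
cv2.imwrite("pics/c14.png",np.hstack([s,im[:360,80:430]]))
```

```text
17.925 [0.5342 0.0299 0.0698] 1.4640699098694248 [0.4 0.8 0.2] [ 0.12 -0.08 -0.11] 0.1490379161091301
```

View pics/c14.png

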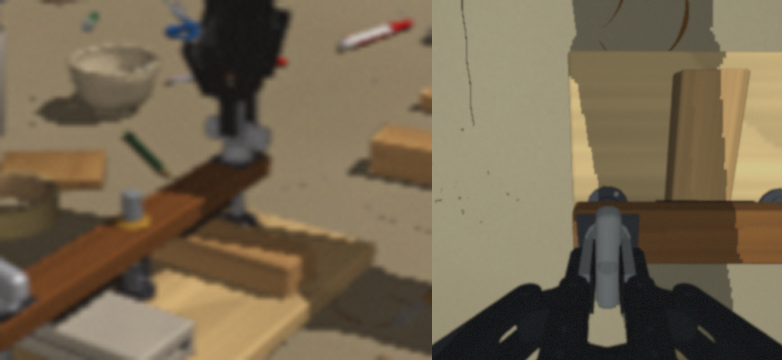

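Emit:
move_arm(
  steps=[
    {"fingers": 0, "translation": [0, 0, -0.4], "turn": -0.15},
    {"fingers": 0, "translation": [0, 0, -0.5], "turn": -0.15},
    {"fingers": 0, "translation": [0, 0, -0.4], "turn": -0.15},
    {"fingers": 0, "translation": [0, 0, -0.5], "turn": -0.15},
    {"fingers": 0, "translation": [0, 0, 0], "turn": 0},
  ],
)

```text
t: 18.65
eef_pos: [0.5342, 0.0304, 0.068]
tool_rot: [-0.0, 0.908, 0.42, 0.0]
contact_force: [0.3, 1.2, 0.8]
gripper_width: 0.147
```

Run:
```python
from h import *
o=get_obs();print(o['t'],o['eef_pos'].round(4),yaw(),o['contact_force'].round(1),o['torque'].round(2),o['gripper_width'],o['q'].round(2))
im=read_camera("wrist");cv2.imwrite("pics/w15.png",im)
```

```text
18.65 [0.5342 0.0304 0.068 ] 0.8659226070861862 [0.3 1.2 0.8] [ 0.53 -0.08 -0.1 ] 0.1467485452656819 [ 0.24  0.47 -0.52  1.98  0.32  0.78  0.4 ]
```

View pics/w15.png

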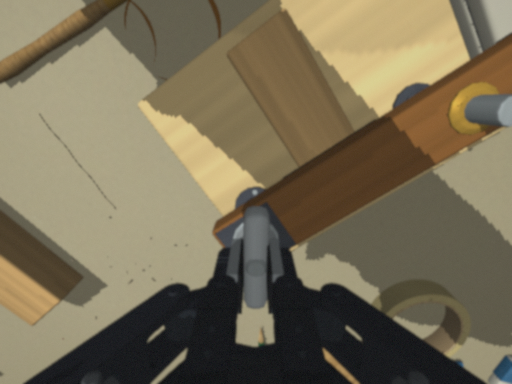

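Emit:
move_arm(
  steps=[
    {"fingers": 45, "translation": [0, 0, 0], "turn": 0},
    {"fingers": 45, "translation": [0, 0, 0], "turn": 0},
    {"fingers": 45, "translation": [0, 0, 45], "turn": 0},
    {"fingers": 45, "translation": [6, 58, 0], "turn": 0.12},
    {"fingers": 45, "translation": [6, 58, 0], "turn": 0.12},
    {"fingers": 45, "translation": [6, 58, 0], "turn": 0.13},
    {"fingers": 45, "translation": [7, 57, 0], "turn": 0},
    {"fingers": 45, "translation": [6, 57.4, 0], "turn": 0},
    {"fingers": 45, "translation": [0, 0, -25], "turn": 0},
    {"fingers": 45, "translation": [0, 0, 0], "turn": 0},
  ],
)

```text
t: 19.95
eef_pos: [0.5636, 0.3169, 0.0856]
tool_rot: [0.0, 0.815, 0.579, -0.002]
contact_force: [0.5, -1.2, -0.2]
gripper_width: 0.527
```

Run:
```python
from h import *
o=get_obs();print(o['t'],o['eef_pos'].round(4),yaw(),o['contact_force'].round(1),o['gripper_width'],o['q'].round(2))
im=read_camera("wrist");cv2.imwrite("pics/w16.png",im)
```

```text
19.95 [0.5636 0.3169 0.0856] 1.2352855067613928 [ 0.5 -1.2 -0.2] 0.5272814086877236 [-0.18  0.63 -0.61  1.69  0.42  0.97  0.29]
```

View pics/w16.png

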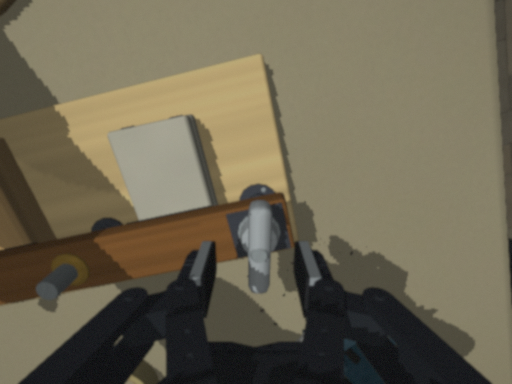

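Emit:
move_arm(
  steps=[
    {"fingers": 45, "translation": [0.8, 2.2, -16.5], "turn": 0},
    {"fingers": 0, "translation": [0, 0, 0], "turn": 0},
    {"fingers": 0, "translation": [0, 0, 0], "turn": 0},
    {"fingers": 0, "translation": [0, 0, 0], "turn": 0},
    {"fingers": 0, "translation": [0, 0, 0], "turn": 0},
  ],
)

```text
t: 20.62
eef_pos: [0.5657, 0.3191, 0.0714]
tool_rot: [0.001, 0.816, 0.578, -0.001]
contact_force: [-2.6, -4.7, 3.5]
gripper_width: 0.144
```

Run:
```python
from h import *
o=get_obs();print(o['t'],o['eef_pos'].round(4),yaw(),o['contact_force'].round(1),o['torque'].round(2),o['gripper_width'])
im=read_camera("wrist")
s=read_camera("side");s=cv2.resize(s[180:280,130:250],None,fx=3.6,fy=3.6,interpolation=cv2.INTER_CUBIC)
cv2.imwrite("pics/c17.png",np.hstack([s,im[:360,80:430]]))
```

```text
20.625 [0.5657 0.3191 0.0714] 1.2332330660595292 [-2.6 -4.7  3.5] [-1.06  0.56 -0.1 ] 0.14433574921917455
```

View pics/c17.png

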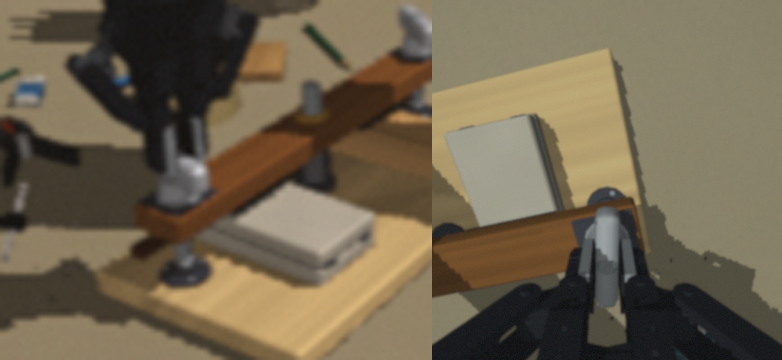

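Emit:
move_arm(
  steps=[
    {"fingers": 0, "translation": [-0.4, -1, 0], "turn": -0.16},
    {"fingers": 0, "translation": [0, 0, -0.5], "turn": -0.16},
    {"fingers": 0, "translation": [0, 0, -0.5], "turn": -0.16},
    {"fingers": 0, "translation": [0, 0, -0.5], "turn": -0.16},
    {"fingers": 0, "translation": [0, 0, -0.5], "turn": -0.17},
    {"fingers": 0, "translation": [0, 0, -0.5], "turn": -0.16},
    {"fingers": 0, "translation": [0, 0, 0], "turn": 0},
  ],
)

```text
t: 21.6
eef_pos: [0.5672, 0.3204, 0.0686]
tool_rot: [-0.001, 0.991, 0.131, 0.002]
contact_force: [5.6, 1.8, -8.1]
gripper_width: 0.149
```

Run:
```python
from h import *
o=get_obs();print(o['t'],o['eef_pos'].round(4),yaw(),o['contact_force'].round(1),o['torque'].round(2),o['gripper_width'],o['q'].round(2))
```

```text
21.6 [0.5672 0.3204 0.0686] 0.2626428833332394 [ 5.6  1.8 -8.1] [ 0.47 -1.15 -0.03] 0.14903268193168243 [-0.34  0.6  -0.38  1.7   0.28  0.88 -0.57]
```

Emit:
move_arm(
  steps=[
    {"fingers": 45, "translation": [0, 0, -1], "turn": 0},
    {"fingers": 45, "translation": [0, 0, 0], "turn": 0},
    {"fingers": 45, "translation": [0, 0, 45], "turn": 0},
    {"fingers": 45, "translation": [-6, -58, 0], "turn": 0.12},
    {"fingers": 45, "translation": [-6, -58, 0], "turn": 0.12},
    {"fingers": 45, "translation": [-6, -58, 0], "turn": 0.12},
    {"fingers": 45, "translation": [-7, -57, 0], "turn": 0.12},
    {"fingers": 45, "translation": [-6, -58, 0], "turn": 0.12},
    {"fingers": 45, "translation": [0, 0, -25], "turn": 0},
    {"fingers": 45, "translation": [0, 0, 0], "turn": 0},
  ],
)

```text
t: 22.85
eef_pos: [0.5332, 0.0296, 0.087]
tool_rot: [-0.001, 0.908, 0.418, -0.001]
contact_force: [-0.3, -0.1, -0.3]
gripper_width: 0.527
```

Run:
```python
from h import *
o=get_obs();print(o['t'],o['eef_pos'].round(4),yaw(),o['contact_force'].round(1),o['gripper_width'],o['q'].round(2))
im=read_camera("wrist");cv2.imwrite("pics/w18.png",im)
```

```text
22.85 [0.5332 0.0296 0.087 ] 0.8628710665995116 [-0.3 -0.1 -0.3] 0.5274871916428523 [ 0.23  0.44 -0.5   1.96  0.28  0.81  0.44]
```

View pics/w18.png

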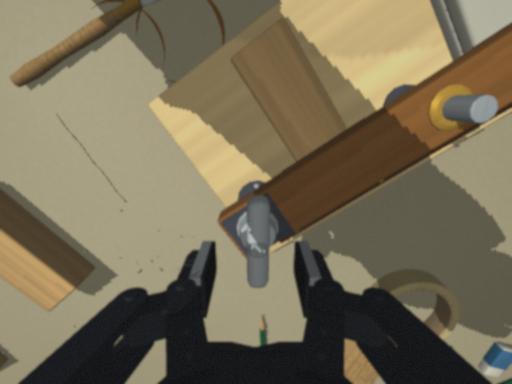

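Emit:
move_arm(
  steps=[
    {"fingers": 45, "translation": [0.8, 0.7, -20], "turn": 0},
    {"fingers": 0, "translation": [0, 0, 0], "turn": 0},
    {"fingers": 0, "translation": [0, 0, 0], "turn": 0},
    {"fingers": 0, "translation": [0, 0, 0], "turn": 0},
    {"fingers": 0, "translation": [0, 0, 0], "turn": 0},
  ],
)

```text
t: 23.52
eef_pos: [0.5354, 0.031, 0.0684]
tool_rot: [0.0, 0.908, 0.419, 0.0]
contact_force: [-1.0, -1.9, 1.4]
gripper_width: 0.147
```

Emit:
move_arm(
  steps=[
    {"fingers": 0, "translation": [0, 0, -0.5], "turn": -0.17},
    {"fingers": 0, "translation": [0, 0, -0.5], "turn": -0.17},
    {"fingers": 0, "translation": [0, 0, -0.5], "turn": -0.17},
    {"fingers": 0, "translation": [0, 0, -0.5], "turn": -0.17},
    {"fingers": 0, "translation": [0, 0, -0.5], "turn": -0.17},
    {"fingers": 0, "translation": [0, 0, -0.5], "turn": -0.17},
    {"fingers": 0, "translation": [0, 0, -0.5], "turn": -0.17},
    {"fingers": 0, "translation": [0, 0, 0], "turn": 0},
  ],
)

```text
t: 24.52
eef_pos: [0.537, 0.0313, 0.0659]
tool_rot: [-0.0, 0.987, -0.163, 0.002]
contact_force: [-1.2, -1.7, 7.7]
gripper_width: 0.144
```

Run:
```python
from h import *
o=get_obs();print(o['t'],o['eef_pos'].round(4),yaw(),o['contact_force'].round(1),o['torque'].round(2),o['gripper_width'],o['q'].round(2))
s=read_camera("side");cv2.imwrite("pics/s19.png",cv2.resize(s[150:290,140:340],None,fx=3.8,fy=3.8,interpolation=cv2.INTER_CUBIC))
```

```text
24.525 [0.537  0.0313 0.0659] -0.32802605189941536 [-1.2 -1.7  7.7] [-0.19  0.08 -0.1 ] 0.14392380201579852 [-0.01  0.43 -0.21  1.99  0.13  0.73 -0.62]
```

View pics/s19.png

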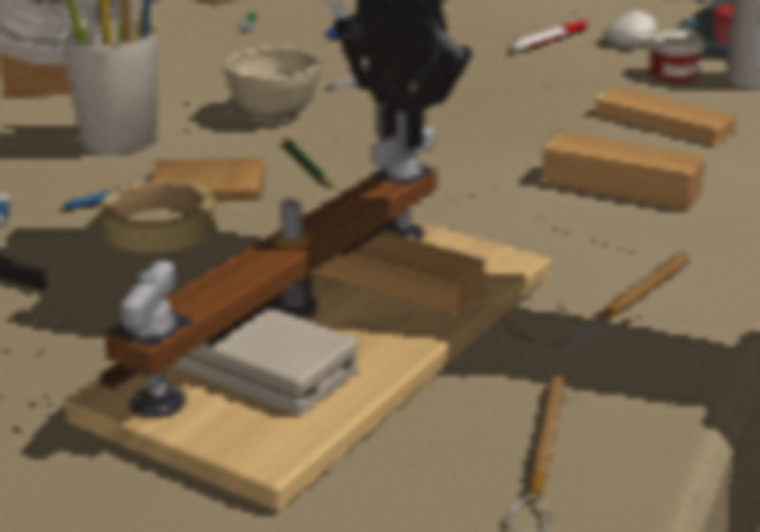

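Emit:
move_arm(
  steps=[
    {"fingers": 45, "translation": [0, 0, 1], "turn": 0},
    {"fingers": 45, "translation": [0, 0, 0], "turn": 0},
    {"fingers": 45, "translation": [0, 0, 45], "turn": 0},
    {"fingers": 45, "translation": [6, 58, 0], "turn": 0.12},
    {"fingers": 45, "translation": [6, 58, 0], "turn": 0.12},
    {"fingers": 45, "translation": [6, 58, 0], "turn": 0.12},
    {"fingers": 45, "translation": [7, 57, 0], "turn": 0.12},
    {"fingers": 45, "translation": [6, 58, 0], "turn": 0.11},
    {"fingers": 45, "translation": [0, 0, -22], "turn": 0},
    {"fingers": 45, "translation": [0, 0, 0], "turn": 0},
  ],
)

```text
t: 25.82
eef_pos: [0.5645, 0.3195, 0.0862]
tool_rot: [0.001, 0.991, 0.132, -0.002]
contact_force: [0.5, -1.7, 0.6]
gripper_width: 0.531
```

Run:
```python
from h import *
o=get_obs();print(o['t'],o['eef_pos'].round(4),yaw(),o['contact_force'].round(1),o['gripper_width'],o['q'].round(2))
im=read_camera("wrist");cv2.imwrite("pics/w20.png",im)
```

```text
25.825 [0.5645 0.3195 0.0862] 0.2650186198483828 [ 0.5 -1.7  0.6] 0.5309827540640918 [-0.34  0.58 -0.38  1.69  0.26  0.92 -0.55]
```

View pics/w20.png

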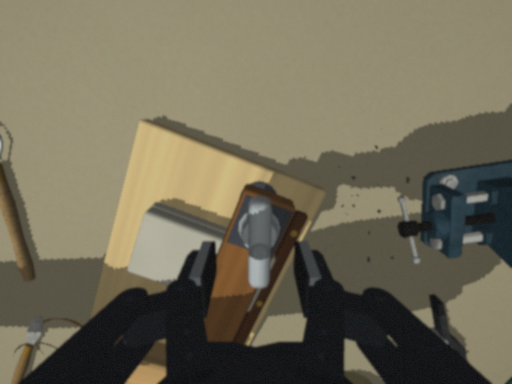

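Emit:
move_arm(
  steps=[
    {"fingers": 45, "translation": [2.4, 0.6, -17], "turn": 0},
    {"fingers": 0, "translation": [0, 0, 0], "turn": 0},
    {"fingers": 0, "translation": [0, 0, 0], "turn": 0},
    {"fingers": 0, "translation": [0, 0, 0], "turn": 0},
    {"fingers": 0, "translation": [0, 0, 0], "turn": 0},
  ],
)

```text
t: 26.5
eef_pos: [0.5678, 0.3195, 0.0713]
tool_rot: [0.001, 0.991, 0.131, -0.001]
contact_force: [-4.4, -3.0, 2.1]
gripper_width: 0.148
```

Emit:
move_arm(
  steps=[
    {"fingers": 0, "translation": [0, 0, -0.5], "turn": -0.164},
    {"fingers": 0, "translation": [0, 0, -0.5], "turn": -0.164},
    {"fingers": 0, "translation": [0, 0, -0.5], "turn": -0.164},
    {"fingers": 0, "translation": [0, 0, -0.5], "turn": -0.164},
    {"fingers": 0, "translation": [0, 0, -0.5], "turn": -0.164},
    {"fingers": 0, "translation": [0, 0, -0.5], "turn": -0.164},
    {"fingers": 0, "translation": [0, 0, -0.5], "turn": -0.164},
    {"fingers": 0, "translation": [0, 0, 0], "turn": 0},
  ],
)

```text
t: 27.5
eef_pos: [0.569, 0.3191, 0.0679]
tool_rot: [0.001, 0.904, -0.427, 0.001]
contact_force: [-0.7, -5.3, 1.1]
gripper_width: 0.147
```

Run:
```python
from h import *
o=get_obs();print(o['t'],o['eef_pos'].round(4),yaw(),o['contact_force'].round(1),o['torque'].round(2),o['gripper_width'],o['q'].round(2))
```

```text
27.5 [0.569  0.3191 0.0679] -0.8833957982440221 [-0.7 -5.3  1.1] [-1.2   0.18 -0.08] 0.14735100649720723 [-0.54  0.58 -0.09  1.71  0.07  0.85 -1.55]
```

Emit:
move_arm(
  steps=[
    {"fingers": 45, "translation": [0, 0, 0], "turn": 0},
    {"fingers": 45, "translation": [0, 0, 0], "turn": 0},
    {"fingers": 45, "translation": [0, 0, 45], "turn": 0},
    {"fingers": 45, "translation": [-6, -58, 0], "turn": 0.11},
    {"fingers": 45, "translation": [-6, -58, 0], "turn": 0.11},
    {"fingers": 45, "translation": [-7, -58, 0], "turn": 0.11},
    {"fingers": 45, "translation": [-7, -57, 0], "turn": 0.11},
    {"fingers": 45, "translation": [-6.5, -57.5, 0], "turn": 0.11},
    {"fingers": 45, "translation": [0, 0, -25], "turn": 0},
    {"fingers": 45, "translation": [0, 0, 0], "turn": 0},
  ],
)

```text
t: 28.75
eef_pos: [0.5353, 0.0319, 0.087]
tool_rot: [-0.0, 0.986, -0.166, -0.001]
contact_force: [-0.1, -0.2, 1.1]
gripper_width: 0.524
```

Run:
```python
from h import *
o=get_obs();print(o['t'],o['eef_pos'].round(4),yaw(),o['contact_force'].round(1),o['gripper_width'],o['q'].round(2))
im=read_camera("wrist");cv2.imwrite("pics/w21.png",im)
s=read_camera("side");cv2.imwrite("pics/s21.png",cv2.resize(s[150:290,140:340],None,fx=3.8,fy=3.8,interpolation=cv2.INTER_CUBIC))
```

```text
28.75 [0.5353 0.0319 0.087 ] -0.3339164893085863 [-0.1 -0.2  1.1] 0.5238481807306566 [-0.03  0.4  -0.18  1.98  0.1   0.78 -0.6 ]
```

View pics/w21.png

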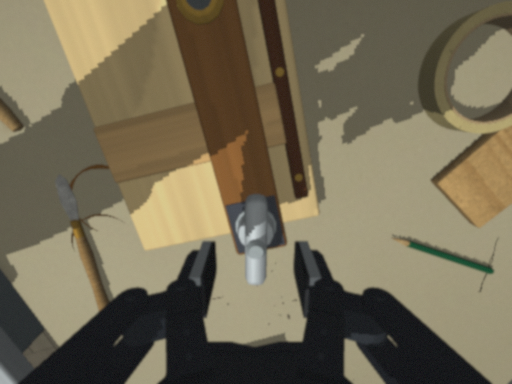

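View pics/s21.png

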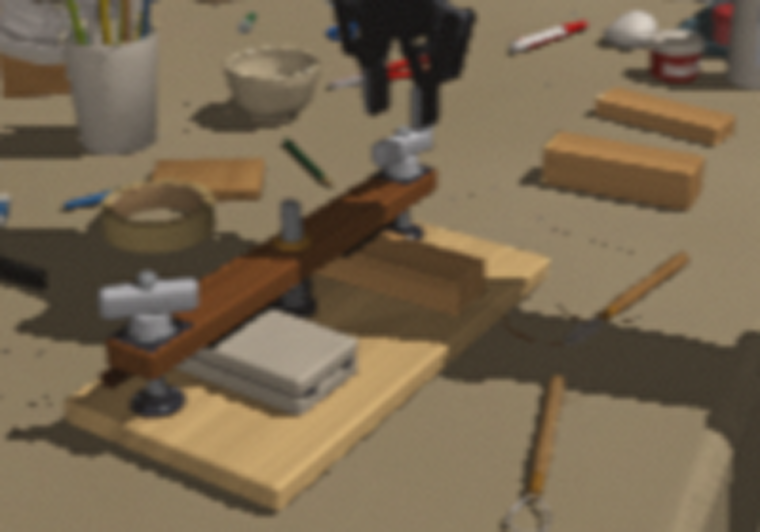

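Emit:
move_arm(
  steps=[
    {"fingers": 45, "translation": [0.3, 0, -20], "turn": 0},
    {"fingers": 0, "translation": [0, 0, 0], "turn": 0},
    {"fingers": 0, "translation": [0, 0, 0], "turn": 0},
    {"fingers": 0, "translation": [0, 0, 0], "turn": 0},
    {"fingers": 0, "translation": [0, 0, 0], "turn": 0},
  ],
)

```text
t: 29.48
eef_pos: [0.5371, 0.0331, 0.0685]
tool_rot: [-0.001, 0.986, -0.166, 0.001]
contact_force: [-0.5, 2.7, 1.7]
gripper_width: 0.146
```

Emit:
move_arm(
  steps=[
    {"fingers": 0, "translation": [0, 0, -0.4], "turn": -0.152},
    {"fingers": 0, "translation": [0, 0, -0.5], "turn": -0.152},
    {"fingers": 0, "translation": [0, 0, -0.4], "turn": -0.152},
    {"fingers": 0, "translation": [0, 0, -0.5], "turn": -0.152},
    {"fingers": 0, "translation": [0, 0, -0.4], "turn": -0.152},
    {"fingers": 0, "translation": [0, 0, -0.5], "turn": -0.152},
    {"fingers": 0, "translation": [0, 0, 0], "turn": 0},
  ],
)

```text
t: 30.35
eef_pos: [0.5389, 0.031, 0.0669]
tool_rot: [-0.001, 0.811, -0.585, 0.002]
contact_force: [1.4, -2.3, 8.5]
gripper_width: 0.145
```

Run:
```python
from h import *
o=get_obs();print(o['t'],o['eef_pos'].round(4),yaw(),o['contact_force'].round(1),o['torque'].round(2),o['gripper_width'],o['q'].round(2))
```

```text
30.35 [0.5389 0.031  0.0669] -1.2487174009635365 [ 1.4 -2.3  8.5] [-0.41 -0.29 -0.06] 0.14466846789028792 [-0.21  0.42  0.05  2.   -0.03  0.71 -1.4 ]
```

Emit:
move_arm(
  steps=[
    {"fingers": 45, "translation": [0, 0, 1], "turn": 0},
    {"fingers": 45, "translation": [0, 0, 0], "turn": 0},
    {"fingers": 45, "translation": [0, 0, 45], "turn": 0},
    {"fingers": 45, "translation": [6, 58, 0], "turn": 0.12},
    {"fingers": 45, "translation": [6, 58, 0], "turn": 0.12},
    {"fingers": 45, "translation": [6, 58, 0], "turn": 0.12},
    {"fingers": 45, "translation": [6, 57, 0], "turn": 0},
    {"fingers": 45, "translation": [6, 57.5, 0], "turn": 0},
    {"fingers": 45, "translation": [0, 0, -24], "turn": 0},
    {"fingers": 45, "translation": [0, 0, 0], "turn": 0},
  ],
)

```text
t: 31.6
eef_pos: [0.5644, 0.3197, 0.0847]
tool_rot: [0.002, 0.904, -0.428, -0.001]
contact_force: [-0.1, -1.0, 0.8]
gripper_width: 0.527
```

Run:
```python
from h import *
o=get_obs();print(o['t'],o['eef_pos'].round(4),yaw(),o['contact_force'].round(1),o['gripper_width'],o['q'].round(2))
im=read_camera("wrist");cv2.imwrite("pics/w22.png",im)
```

```text
31.6 [0.5644 0.3197 0.0847] -0.8848153567323633 [-0.1 -1.   0.8] 0.5273059147607728 [-0.56  0.56 -0.08  1.71  0.05  0.88 -1.54]
```

View pics/w22.png

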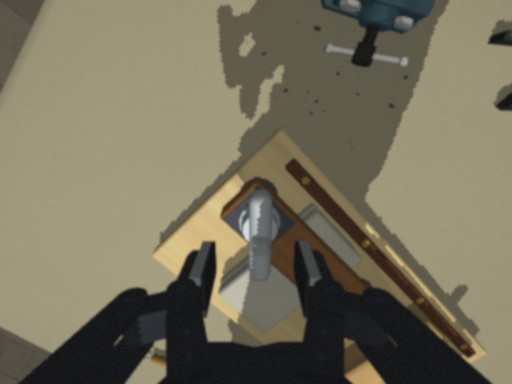

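Emit:
move_arm(
  steps=[
    {"fingers": 45, "translation": [2.5, -1.2, -16], "turn": 0},
    {"fingers": 0, "translation": [0, 0, 0], "turn": 0},
    {"fingers": 0, "translation": [0, 0, 0], "turn": 0},
    {"fingers": 0, "translation": [0, 0, 0], "turn": 0},
    {"fingers": 0, "translation": [0, 0, 0], "turn": 0},
  ],
)

```text
t: 32.28
eef_pos: [0.5688, 0.319, 0.0713]
tool_rot: [0.0, 0.903, -0.429, 0.0]
contact_force: [-0.7, -2.1, 0.3]
gripper_width: 0.145
```

Emit:
move_arm(
  steps=[
    {"fingers": 0, "translation": [0, 0, -0.5], "turn": -0.14},
    {"fingers": 0, "translation": [0, 0, -0.4], "turn": -0.14},
    {"fingers": 0, "translation": [0, 0, -0.4], "turn": -0.14},
    {"fingers": 0, "translation": [0, 0, -0.4], "turn": -0.14},
    {"fingers": 0, "translation": [0, 0, -0.4], "turn": -0.14},
    {"fingers": 0, "translation": [0, 0, 0], "turn": 0},
  ],
)

```text
t: 33.02
eef_pos: [0.569, 0.3185, 0.0692]
tool_rot: [-0.0, -0.702, 0.712, -0.001]
contact_force: [-0.6, -3.2, 1.6]
gripper_width: 0.147
```

Run:
```python
from h import *
o=get_obs();print(o['t'],o['eef_pos'].round(4),yaw(),o['contact_force'].round(1),o['torque'].round(2),o['gripper_width'],o['q'].round(2))
```

```text
33.025 [0.569  0.3185 0.0692] -1.5851701795674 [-0.6 -3.2  1.6] [-0.86  0.28 -0.04] 0.1469301107782645 [-0.68  0.58  0.1   1.72 -0.07  0.84 -2.13]
```

Emit:
move_arm(
  steps=[
    {"fingers": 45, "translation": [0, 0, 0], "turn": 0},
    {"fingers": 45, "translation": [0, 0, 0], "turn": 0},
    {"fingers": 45, "translation": [0, 0, 45], "turn": 0},
    {"fingers": 45, "translation": [-6, -58, 0], "turn": 0.11},
    {"fingers": 45, "translation": [-6, -58, 0], "turn": 0.11},
    {"fingers": 45, "translation": [-6, -57, 0], "turn": 0.11},
    {"fingers": 45, "translation": [-6, -57, 0], "turn": 0},
    {"fingers": 45, "translation": [-7, -57, 0], "turn": 0},
    {"fingers": 45, "translation": [0, 0, -25], "turn": 0},
    {"fingers": 45, "translation": [0, 0, 0], "turn": 0},
  ],
)

```text
t: 34.28
eef_pos: [0.5369, 0.0321, 0.0881]
tool_rot: [0.001, 0.809, -0.588, -0.001]
contact_force: [-0.2, 0.3, 0.2]
gripper_width: 0.527
```

Run:
```python
from h import *
o=get_obs();print(o['t'],o['eef_pos'].round(4),yaw(),o['contact_force'].round(1),o['gripper_width'],o['q'].round(2))
im=read_camera("wrist");cv2.imwrite("pics/w23.png",im)
```

```text
34.275 [0.5369 0.0321 0.0881] -1.2561002619800772 [-0.2  0.3  0.2] 0.5266234611510723 [-0.23  0.39  0.07  1.99 -0.04  0.77 -1.39]
```

View pics/w23.png

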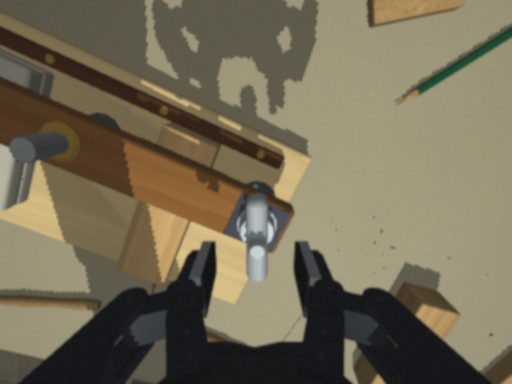

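Emit:
move_arm(
  steps=[
    {"fingers": 45, "translation": [0.5, -0.5, -19.5], "turn": 0},
    {"fingers": 0, "translation": [0, 0, 0], "turn": 0},
    {"fingers": 0, "translation": [0, 0, 0], "turn": 0},
    {"fingers": 0, "translation": [0, 0, 0], "turn": 0},
    {"fingers": 0, "translation": [0, 0, 0], "turn": 0},
  ],
)

```text
t: 34.95
eef_pos: [0.539, 0.0317, 0.0702]
tool_rot: [-0.0, 0.809, -0.588, 0.001]
contact_force: [0.4, -2.5, 1.4]
gripper_width: 0.144
```

Emit:
move_arm(
  steps=[
    {"fingers": 0, "translation": [0, 0, -0.3], "turn": -0.11},
    {"fingers": 0, "translation": [0, 0, -0.3], "turn": -0.11},
    {"fingers": 0, "translation": [0, 0, -0.3], "turn": -0.115},
    {"fingers": 0, "translation": [0, 0, 0], "turn": 0},
  ],
)

```text
t: 35.45
eef_pos: [0.5393, 0.0304, 0.0695]
tool_rot: [0.0, -0.699, 0.715, -0.001]
contact_force: [-1.0, -5.7, 5.2]
gripper_width: 0.143
```

Run:
```python
from h import *
o=get_obs();print(o['t'],o['eef_pos'].round(4),yaw(),o['contact_force'].round(1),o['torque'].round(2),o['gripper_width'],o['q'].round(2))
```

```text
35.45 [0.5393 0.0304 0.0695] -1.5934125298530455 [-1.  -5.7  5.2] [-1.1   0.03 -0.06] 0.14342575513187272 [-0.3   0.42  0.16  2.   -0.09  0.72 -1.68]
```

Emit:
move_arm(
  steps=[
    {"fingers": 45, "translation": [0, 0, 0], "turn": 0},
    {"fingers": 45, "translation": [0, 0, 0], "turn": 0},
    {"fingers": 45, "translation": [0, 0, 50], "turn": 0},
    {"fingers": 45, "translation": [0, 0, 60], "turn": 0},
    {"fingers": 45, "translation": [0, 0, 60], "turn": 0},
    {"fingers": 45, "translation": [0, 50, 0], "turn": 0},
    {"fingers": 45, "translation": [0, 50, 0], "turn": 0},
    {"fingers": 45, "translation": [0, 40, 0], "turn": 0},
    {"fingers": 45, "translation": [0, 0, 0], "turn": 0},
  ],
)

```text
t: 36.58
eef_pos: [0.5373, 0.1768, 0.2383]
tool_rot: [0.0, -0.703, 0.712, 0.001]
contact_force: [0.1, -0.8, 0.0]
gripper_width: 0.525
```

Run:
```python
from h import *
o=get_obs();print(o['t'],o['eef_pos'].round(4),yaw(),o['contact_force'].round(1))
im=read_camera("wrist");cv2.imwrite("pics/w24.png",im)
s=read_camera("side");cv2.imwrite("pics/s24.png",cv2.resize(s[150:290,140:340],None,fx=3.8,fy=3.8,interpolation=cv2.INTER_CUBIC))
```

```text
36.575 [0.5373 0.1768 0.2383] -1.5836321946258696 [ 0.1 -0.8  0. ]
```

View pics/w24.png

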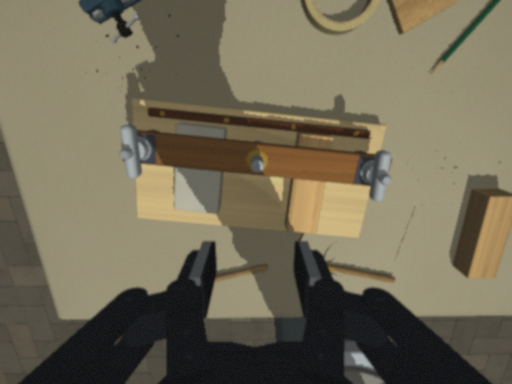

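View pics/s24.png

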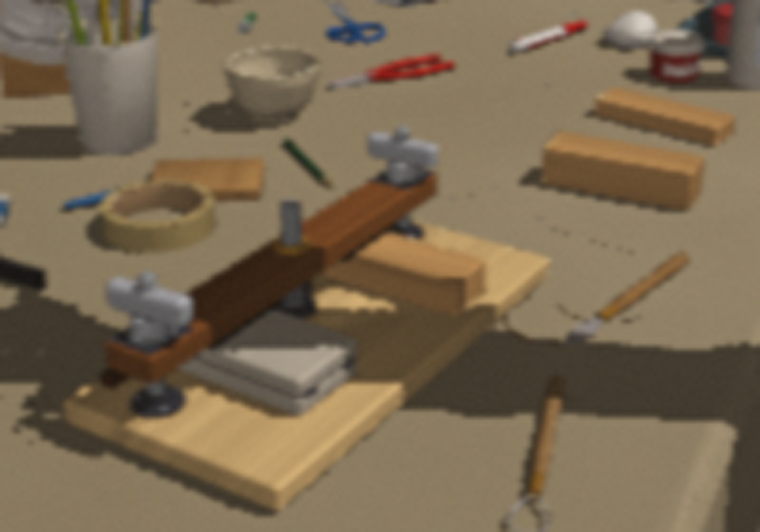

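Run:
```python
from h import *
C=wcam(.022);im=cv2.imread("pics/w24.png")
cv2.imwrite("pics/w24z.png",cv2.resize(im[85:250,110:400],None,fx=2.7,fy=2.7,interpolation=cv2.INTER_CUBIC))
for a,b in [((126,127),(135,175)),((387,155),(377,197))]:
    p=px2w("wrist",a,.107,C);q=px2w("wrist",b,.107,C);d=p-q;print(p,q,np.linalg.norm(d),np.arctan2(d[1],d[0]))
# top camera
s=read_camera("top");cv2.imwrite("pics/t24.png",cv2.resize(s[125:275,105:275],None,fx=4,fy=4,interpolation=cv2.INTER_CUBIC))
```

```text
[0.59519121 0.31870133 0.107     ] [0.53785706 0.31750731 0.107     ] 0.05734658399304577 0.020822728404049123
[0.5568025  0.01220029 0.107     ] [0.50362324 0.01741672 0.107     ] 0.053434487597578254 -0.09777858460002342
```

View pics/w24z.png

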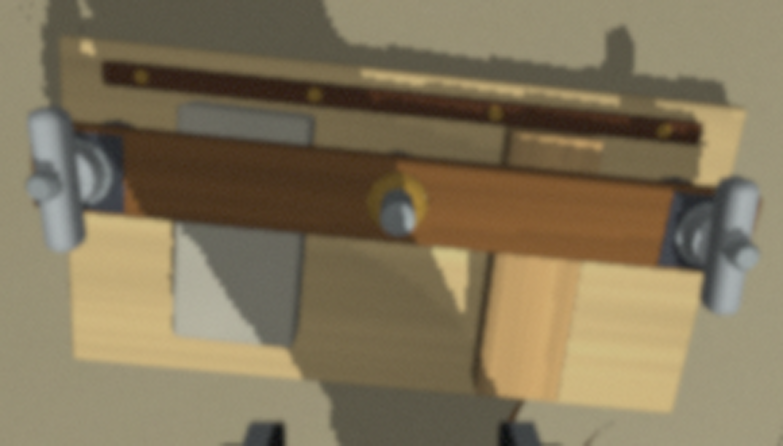

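View pics/t24.png

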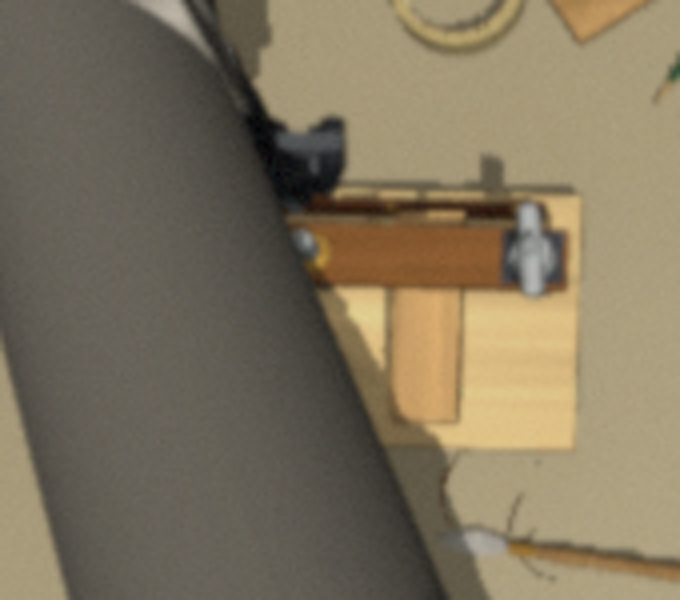

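Run:
```python
from h import *
C=wcam(.022)
for a,b in [((127.4,127.6),(134.1,175)),((384.8,153.5),(376.7,198))]:
    p=px2w("wrist",a,.107,C);q=px2w("wrist",b,.107,C);d=p-q;print(np.arctan2(d[1],d[0]))
print(hand_in())
```

```text
-0.026725622081205064
-0.04714714461028805
the job is handed in; nothing more can be done
None
```

I put the 28 mm block in the right bay and wound the beam down level on block and mould, then handed the job in at about 37 s with the gripper clear of everything. `hand_in()` gave no verdict.

**Block:** I pushed it in until a force of about 5 N showed it had met the back stop. In the top picture its near end sits about 15 mm behind the bed's front edge, as it should. There could still be a gap of up to about half a millimetre at the stop.

**Winding:** I turned the knobs alternately, right, left, right, left, right, left, right. No turn was more than about 1.2 rad (under a quarter turn), and the two ends never differed by more than about 2 mm.

**Final knob angles:** from the gripper's direction while it held each bar, left is about 3.05 rad and right about 3.06 rad. That is roughly 0.72 rad past first touch and level to well under 0.1 mm. I did not measure the nip force itself.

**Checks that failed or disagreed:**
- **Finger height:** the reported TCP height was about 20 mm lower than the fingers really were. My first close therefore shut above the block, harmlessly. After that I took heights from contact and pictures.
- **Last bar angles:** a first rough reading of the last wrist picture put the two bars 0.12 rad apart. A closer reading gave 0.02 rad, which fits the gripper's angles. Either would leave both knobs in the snug range.

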